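# Pin the album covers into line

## Task

The two album covers on the block hang on one screw post and their free holes are out of line. Pick up the tapered pin, lay it tip down in the sloping rest and let go, then take it anew and drive it tip first, upright, down through both covers into the block until its shoulder sits flat on the upper cover and the holes are pulled into line. Leave it standing there and leave the other things on the table in their places.

Things in the scene. Friction and masses are not known exactly. Their poses are not given: they have to be found in the camera images.
- pin_center (a point): Loose tapered pin, 160 mm, ~0.22 kg (heavier at handle). Point: mid-length on the axis, where the handle's flat shoulder meets the shank. x runs tip (-80) to handle end (+80); y, z square to the handle's flats. Wooden handle 80 long, 36 x 36 mm; steel shank 80 long, 28 across for 36 mm, then tapering to an 8 mm tip. Starts lying flat on the table, z up, axis 18 mm high.
- rest: Sloping wooden rest, fixed, base 150 x 70 mm; origin at base centre, z up. A 45-degree channel: low end with stop at -x, open high end at +x. Under the shank it has side walls 46 mm apart, 24 high; under the handle only a flat floor 30 mm wide, no walls, so fingers can straddle it; the handle's last 25 mm overhang.
- rest_seat (a point): On the rest: where the pin's middle (shoulder, on axis) lies when the pin is in the channel, tip against the stop. The floor is 18 mm from it, square to the slope. The pin's x axis then points up the slope, (0.707, 0, 0.707) in the rest's axes. Let go there, it stays, or slides down to the stop. This point's own axes are the rest's (z up).
- block: Dark wooden block, fixed, 110 x 190 x 60 mm; origin at underside centre, z up. On it lie two album covers, wooden boards 130 x 210 x 12 mm, one on the other (top face 84 mm above the table). Both turn on a screw post with a brass head (26 mm across, 5 high) at block y = +75 mm; their free holes are near y = -75 mm.
- block_hole (a point): Mouth of the block's round hole, 30 mm across, straight down through the block; centre, level with the block's top, 60 mm above the table.
- top_hole (a point): Centre of the round hole in the upper cover, 30 mm across, level with the cover's top face, 84 mm above the table.
- low_hole (a point): Centre of the round hole in the lower cover, 30 mm across, level with that cover's top face, 72 mm above the table.
- cover_top (a joint): Turn of the upper cover about the screw post, rad, anticlockwise from above; 0 when its hole is in line with the block's. The hole is 150 mm from the post. It turns stiffly: about 4 N sideways at the hole.
- cover_low (a joint): The same for the lower cover; it is turned the other way at the start.
- glue: Bystander: white glue bottle, 44 mm across, 120 mm tall; origin at the middle of its underside.
- jar: Bystander: glass jar with a steel lid, 60 mm across, 75 mm tall; origin at the middle of its underside.
- bowl: Bystander: white bowl, 100 mm across, 45 mm tall; origin at the middle of its underside.
- reel: Bystander: flanged ribbon reel, 76 mm across, 30 mm tall; origin at the middle of its underside.
- scissors: Bystander: scissors with black handles, 160 mm long, lying flat; origin at the middle of its underside.
- offcut: Bystander: wood offcut, 70 x 45 x 30 mm; origin at the middle of its underside.
There are look-alikes about, which are no part of the job. What is shaped like the part that bears pin_center but turquoise is not meant. What is shaped like the block but red is not meant.

How it is judged:
On the way:
1. the pin lies in the sloping rest, tip down the slope, let go (distance between pin_center and rest_seat below 0.025 m and angle between pin_center's own x axis and vertical between 0.6 and 0.97 rad and contact force between the fingers and pin below 0.1 N and contact force between pin and rest above 0.3 N and linear speed of pin below 0.03 m/s), for 0.2 s.
At the end, for the whole second after the job is handed in: The pin stands upright (0.06 rad), at rest, through both covers into the block, axis within 3 mm of the block's hole, shoulder on the upper cover (pin middle within 4.5 mm of that hole's centre at the top face); both covers' holes within 2.5 mm of the block's hole (angle between pin_center's own x axis and vertical below 0.06 rad and horizontal distance between pin_center and block_hole below 0.003 m and distance between pin_center and top_hole below 0.0045 m and horizontal distance between each of top_hole, low_hole and block_hole below 0.0025 m and linear speed of pin below 0.02 m/s); the robot touches nothing.
It fails at once if a bystander is pushed more than 50 mm from its place (distance of any of glue, jar, bowl, reel, scissors, offcut from where it was at the start of the episode above 0.05 m).
It also fails if it takes over 67 s, if anything falls off the work surface, if the arm or the gripper's body presses on something with over 40 N, if the wrist force passes 120 N, or if a joint passes its speed limit or range.

## Robot

A 6-joint arm with a two-finger parallel gripper is mounted at the origin on the work surface. World frame = base frame: x ahead of the robot, y to its left, z up, the work surface at z = 0. Lengths are in m, angles in rad, forces in N, time in s.
With the tool pointing down it reaches from about 0.275 to 1 m from the base axis. Payload 8.4 kg.
Tool frame: the origin (TCP) lies midway between the tips of the shut fingers; the grasp point (between the pads) lies 19 mm behind it; y points along the fingers, x is the direction in which the jaws open and shut, and the axes are right-handed (so a half turn about y gives the same grasp; the last joint's range is limited). The gripper opens to 85 mm and grips with 20 to 120 N. Pads are 22 mm wide; open, the fingers measure 114 mm over their backs; the gripper's body (76 mm by 85 mm) begins 54 mm behind the grasp point. The pads swing forward as they close: fully open they stand 13 mm farther back than shut.
Start: joints at [1.215, 0.353, 1.633, -0, 1.155, -0.002], TCP at [0.217, 0.586, 0.231] pointing down, gripper open.
Joint ranges: [-2.63, 2.63], [-0.92, 2.1], [0.06, 2.66], [-1.3, 4.44], [0, 2.69], [-3.02, 3.02]. Speed limits (rad/s): [2.22, 2.22, 2.79, 3.14, 3.14, 3.14].

## Interface

Orientations are given as a unit quaternion [w, x, y, z].
In Python, from plant import robot gives the robot as it stands. The module is installed in compiled form; this text tells all that it offers.
- The arm moves only by the shell command python3 -m inch 'ROWS' [OPENING]. ROWS is JSON, a list of rows, each an object with "linear": the shift along the tool's x, y, z scaled (see below), a list of three; "twist": the turn, a rotation vector about the tool's x, y, z scaled (see below), a list of three. A call has 1 to 10 rows; each row shifts and turns the commanded pose from where the row before left it, along the tool's axes as they then stand; what a row does not reach is not made up. The controller multiplies each number of a shift by 20 mm and each number of a turn by 0.08 rad. A row lasts 1/12 s, in which the tool goes at most 41.7 mm and 7.16 degrees, less where a joint would pass 70% of its speed; a pose out of reach is approached as far as the arm can. A call with a number of a shift or a turn outside -1 to 1 is refused whole. A call with a gripper value outside its range is refused whole. OPENING is the closure, from -1 (fully open) to 1 (shut), set as the call begins (- or left out, the last holds). The fingers move at their own pace and stop on an object; the grip force is fixed at half the most. Time passes only in rows, so rows that do not move let the fingers close. It gives the time, the measured TCP pose, the force and the opening at its end, in the units of the state.
- robot.sense(): the state, without advancing time (a new reading comes with each control period).
- robot.capture(name): name is "side" or "top" or "wrist"; returns a dict with "img" (480x640x3 uint8, red, green, blue), "fov_y" (degrees; the focal length in pixels is half the picture's height over the tangent of half this angle, whatever the lens; pixels are square), "cx", "cy" (the principal point, pixels), "cam_to_world" (4x4, takes a point from camera to world coordinates). Camera axes: x right, y down, z forward; pixel columns grow to the right and rows downward; lengths in m; the calibration is good to about 2 mm. A picture is of the moment at which its call begins. There is no depth.
- robot.sign_off(): hands the job in, once; it reports no verdict.
The state is a dict: "time_s": time; "q": joint angles; "qd": joint speeds; "joint_efforts": joint torques, N m; "tcp_pos": TCP position; "eef_rot": TCP orientation; "force": force on the tool from outside, world axes, zero at the start; "ft_torque": the same for the moment, N m; "finger_gap": finger opening in m.
Only numpy, scipy, OpenCV 4.12 (cv2) and the standard library are available. Lean on these libraries where they do the work, as an engineer would, in place of code of your own. Each camera call takes 0.05 s, during which the arm holds its last target.

## Working session

There is one attempt and no reset: what is moved stays moved. The work goes in short steps, Python scripts to look and compute and a shell command to move; the robot and the scene stay as the last step left them, time stands still between calls to the robot, and variables do not carry over. Pictures are saved under pics/ and viewed, and the job is handed in when it is done.

```bash
mkdir -p pics; ls
cat > h.py <<'E'
import numpy as np, cv2
from scipy.spatial.transform import Rotation as R
from plant import robot
def cap(n,fn):
    c=robot.capture(n); cv2.imwrite('pics/'+fn+'.png',c['img'][:,:,::-1])
    np.savez('pics/'+fn+'.npz',**{k:np.array(c[k]) for k in c}); return c
def load(fn): return dict(np.load('pics/'+fn+'.npz'))
def ray(c,u,v):
    f=240/np.tan(np.radians(float(c['fov_y']))/2); T=c['cam_to_world']
    d=T[:3,:3]@np.array([(u-float(c['cx']))/f,(v-float(c['cy']))/f,1]); return T[:3,3],d
def atz(c,u,v,z):
    o,d=ray(c,u,v); return o+d*(z-o[2])/d[2]
def proj(c,p):
    f=240/np.tan(np.radians(float(c['fov_y']))/2); T=c['cam_to_world']
    q=T[:3,:3].T@(np.array(p)-T[:3,3]); return np.array([q[0]/q[2]*f+c['cx'],q[1]/q[2]*f+c['cy']])
E
python3 - <<'E'
from h import *
np.set_printoptions(precision=4,suppress=True)
for n in ['side','top','wrist']:
    c=cap(n,n+'0'); print(n,c['fov_y'],c['cx'],c['cy']); print(c['cam_to_world'])
s=robot.sense(); print(s)
E
```

```text
pics
side 49.44565454772557 322.681964572158 242.97443420670407
[[ 0.9836 -0.1203  0.1342  0.3582]
 [-0.1799 -0.6052  0.7755 -1.115 ]
 [-0.0121 -0.7869 -0.6169  0.8851]
 [ 0.      0.      0.      1.    ]]
top 45.94840280379069 321.3589438255301 240.70162603825517
[[ 0.0055 -0.9918  0.128   0.3618]
 [-0.9999 -0.0043  0.0101 -0.0986]
 [-0.0094 -0.1281 -0.9917  1.3406]
 [ 0.      0.      0.      1.    ]]
wrist 69.73502201177949 320.32852654157296 235.9845211566006
[[ 0.3458  0.9011  0.2617  0.1505]
 [ 0.9383 -0.3319 -0.0971  0.6117]
 [-0.0006  0.2791 -0.9603  0.3731]
 [ 0.      0.      0.      1.    ]]
{'time_s': 0.15, 'q': array([ 1.2146,  0.3535,  1.634 ,  0.    ,  1.1552, -0.0024]), 'qd': array([-0.    , -0.0029, -0.0026,  0.0006,  0.0001,  0.0003]), 'joint_efforts': array([  0.0006, -60.5632, -34.2339,  -0.    ,   0.0061,  -0.    ]), 'tcp_pos': array([0.2164, 0.5859, 0.2307]), 'eef_rot': array([-0.58  ,  0.5804,  0.4039, -0.4045]), 'force': array([-0.9526,  0.2584, -1.1371]), 'ft_torque': array([-0.0137, -0.0211,  0.0644]), 'finger_gap': 0.08527474502097313}
```

View pics/top0.png

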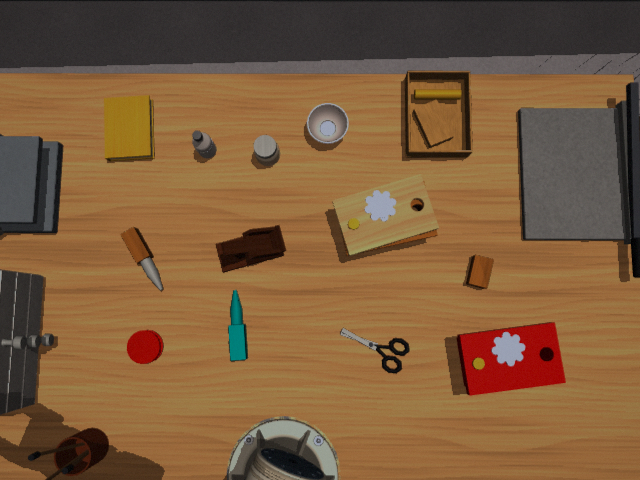

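View pics/side0.png

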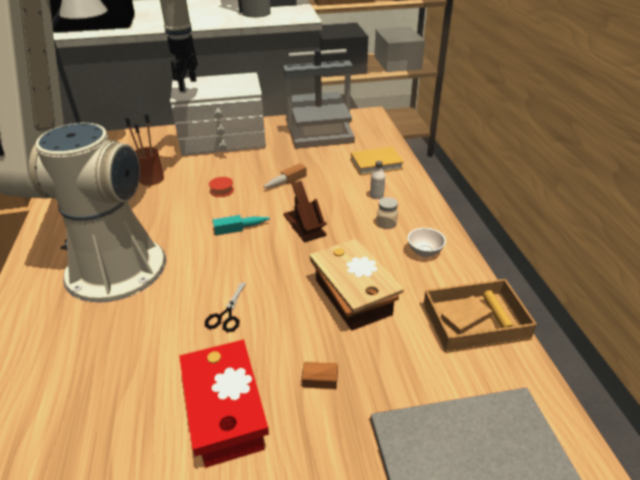

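View pics/wrist0.png

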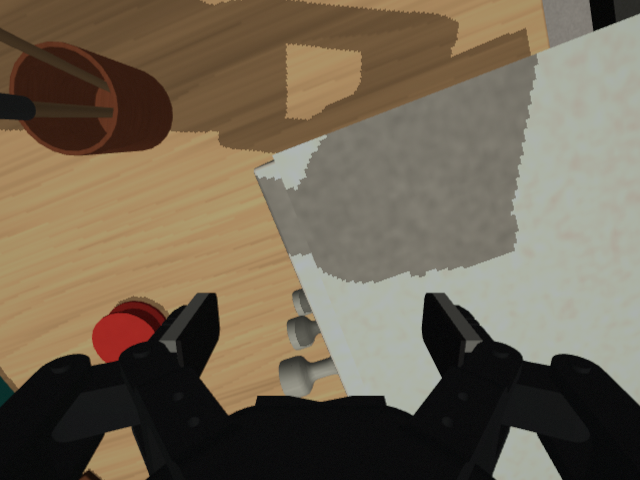

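Candidates for the pin are the wooden handle with steel shank at top px (143,260) and the turquoise one at (237,325). The wood and steel one fits. For the block, the dark one with wooden covers at (385,215) fits, and the red one at (512,358) is the decoy. I'll confirm in enlarged crops.

Run:
```python
from h import *
a=load('top0')['img'][:,:,::-1]
k=lambda x0,y0,w,h,s:cv2.resize(a[y0:y0+h,x0:x0+w],None,fx=s,fy=s,interpolation=cv2.INTER_CUBIC)
cv2.imwrite('pics/c1.png',k(110,215,190,80,4)); cv2.imwrite('pics/c2.png',k(320,165,130,100,6))
```

```text
(no output)
```

View pics/c1.png

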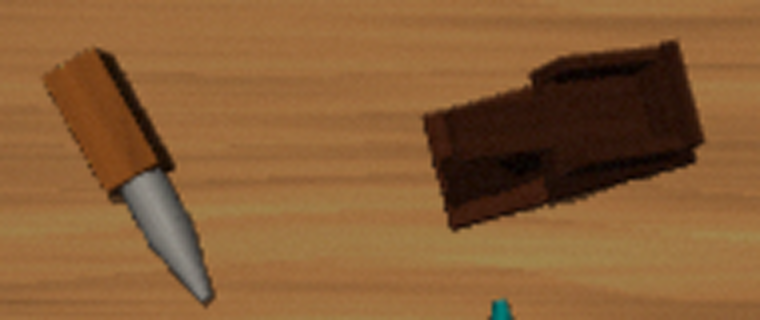

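View pics/c2.png

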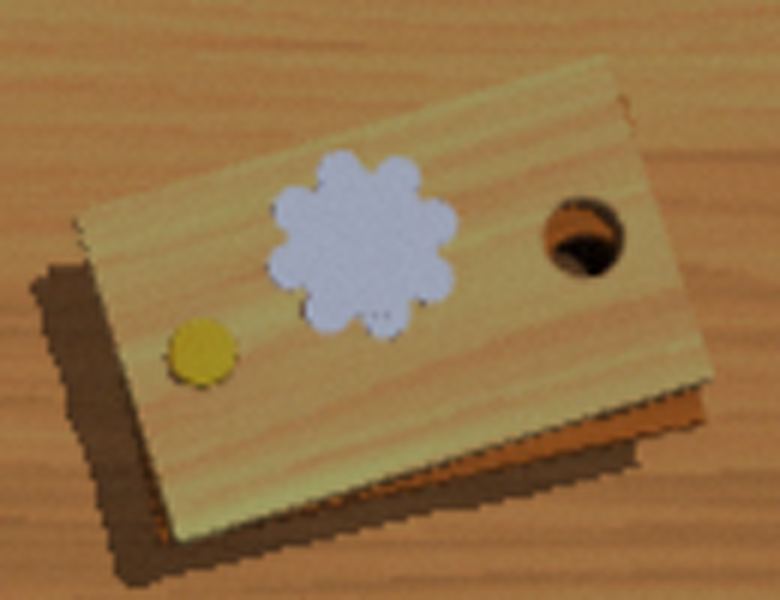

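The crops confirm both: the pin is wood and steel, and the block has wooden covers with a brass head. The rest's walled low end is on the image right (-y) and its high end on the left.

Run:
```python
from h import *
np.set_printoptions(precision=4,suppress=True)
c=load('top0')
P=lambda X,Y,z:atz(c,110+(X-1.5)/4,215+(Y-1.5)/4,z)
for n,a in dict(h1=(45,75,.036),h2=(97,48,.036),h3=(155,163,.036),h4=(112,190,.036),tip=(208,302,.018)).items(): print(n,P(*a))
print('rest right top corners'); 
for a in [(678,42),(703,140),(425,115),(453,228),(693,160)]: print(a,P(*a,0.03),P(*a,0.12),P(*a,0))
Q=lambda X,Y,z:atz(c,320+(X-2.5)/6,165+(Y-2.5)/6,z)
print('post',Q(203,352,.089),'top hole',Q(585,237,.084))
print('upper cover corners');
for a in [(77,218),(603,57),(714,380),(178,541)]: print(Q(*a,.084))
for u,v,n,z in [(202,143,'glue',.06),(265,150,'jar',.075),(327,124,'bowl',.04),(143,347,'reelred',.03),(480,272,'offcut',.03)]: print(n,atz(c,u,v,z))
s=robot.sense(); print(R.from_quat(s['eef_rot'],scalar_first=True).as_matrix())
```

```text
h1 [0.5455 0.383  0.036 ]
h2 [0.5616 0.3533 0.036 ]
h3 [0.4942 0.3163 0.036 ]
h4 [0.4783 0.3406 0.036 ]
tip [0.4146 0.2873 0.018 ]
rest right top corners
(678, 42) [0.5674 0.014  0.03  ] [0.5533 0.0062 0.12  ] [0.5721 0.0165 0.    ]
(703, 140) [ 0.5097 -0.0015  0.03  ] [ 0.4996 -0.0082  0.12  ] [0.5131 0.0007 0.    ]
(425, 115) [0.5237 0.1612 0.03  ] [0.5126 0.1434 0.12  ] [0.5274 0.1672 0.    ]
(453, 228) [0.4577 0.143  0.03  ] [0.4511 0.1264 0.12  ] [0.4599 0.1485 0.    ]
(693, 160) [0.498  0.0042 0.03  ] [ 0.4886 -0.0029  0.12  ] [0.5011 0.0065 0.    ]
post [ 0.5631 -0.1574  0.089 ] top hole [ 0.6082 -0.3011  0.084 ]
upper cover corners
[ 0.6148 -0.1103  0.084 ]
[ 0.6774 -0.309   0.084 ]
[ 0.5541 -0.3483  0.084 ]
[ 0.4927 -0.1482  0.084 ]
glue [0.7563 0.1947 0.06  ]
jar [0.7354 0.0453 0.075 ]
bowl [ 0.8098 -0.0972  0.04  ]
reelred [0.2843 0.3211 0.03  ]
offcut [ 0.4597 -0.4524  0.03  ]
[[ 0.3465 -0.0004 -0.9381]
 [ 0.9381 -0.001   0.3465]
 [-0.0011 -1.      0.    ]]
```

```bash
cat >> h.py <<'E'
def plan(p,Rt,cur=None):
    """rotation first then shift; prints totals in row units"""
    s=robot.sense(); R0=R.from_quat(s['eef_rot'],scalar_first=True); Rt=R.from_matrix(Rt)
    rv=(R0.inv()*Rt).as_rotvec()/0.08
    d=np.array(p)-s['tcp_pos']
    print('pos',s['tcp_pos'].round(4),'q',s['q'].round(3),'gap',round(float(s['finger_gap']),4),'F',s['force'].round(2),'t',s['time_s'])
    print('twist total',rv.round(2),'| shift total after turn',(Rt.inv().apply(d)/0.02).round(3),'| shift before turn',(R0.inv().apply(d)/0.02).round(3))
def frame(xdir,ydir):
    x=np.array(xdir,float);y=np.array(ydir,float);y/=np.linalg.norm(y);x-=y*(x@y);x/=np.linalg.norm(x)
    return np.c_[x,y,np.cross(x,y)]
E
python3 - <<'E'
from h import *
plan([.5195,.348,.13],frame([-.503,.864,0],[0,0,-1]))
E
```

```text
pos [0.2164 0.5859 0.2307] q [ 1.215  0.354  1.634  0.     1.155 -0.002] gap 0.0853 F [-0.95  0.26 -1.14] t 0.15
twist total [-1.000e-02 -1.101e+01 -1.000e-02] | shift total after turn [-17.906   5.036  -7.111] | shift before turn [ -5.904   5.042 -18.338]
```

```bash
python3 -m inch '[{"linear":[-0.32,0,-1],"twist":[0,0,0]},{"linear":[-0.32,0,-1],"twist":[0,0,0]},{"linear":[-0.32,0,-1],"twist":[0,0,0]},{"linear":[-0.32,0,-1],"twist":[0,0,0]},{"linear":[-0.32,0,-1],"twist":[0,0,0]},{"linear":[-0.32,0,-1],"twist":[0,0,0]},{"linear":[-0.32,0,-1],"twist":[0,0,0]},{"linear":[-0.32,0,-1],"twist":[0,0,0]},{"linear":[-0.32,0,-1],"twist":[0,0,0]},{"linear":[-0.32,0,-1],"twist":[0,0,0]}]' -1
python3 -m inch '[{"linear":[0,0,0],"twist":[0,-1,0]},{"linear":[0,0,0],"twist":[0,-1,0]},{"linear":[0,0,0],"twist":[0,-1,0]},{"linear":[0,0,0],"twist":[0,-1,0]},{"linear":[0,0,0],"twist":[0,-1,0]},{"linear":[0,0,0],"twist":[0,-1,0]},{"linear":[0,0,0],"twist":[0,-1,0]},{"linear":[0,0,0],"twist":[0,-1,0]},{"linear":[0,0,0],"twist":[0,-1,0]},{"linear":[0,0,0],"twist":[0,-1,0]}]'
python3 - <<'E'
from h import *
plan([.5195,.348,.13],frame([-.503,.864,0],[0,0,-1]))
c=cap('wrist','w1')
E
```

```text
time_s: 0.98
tcp_pos: [0.3826, 0.4561, 0.231]
eef_rot: [-0.58, 0.58, 0.404, -0.404]
force: [-0.4, -0.0, 0.1]
finger_gap: 0.0852
time_s: 1.82
tcp_pos: [0.3818, 0.4568, 0.231]
eef_rot: [0.376, -0.376, -0.599, 0.599]
force: [0.5, -0.4, 0.6]
finger_gap: 0.0854
pos [0.3818 0.4568 0.231 ] q [ 0.872  0.308  1.699 -0.     1.136 -1.149] gap 0.0854 F [ 0.46 -0.38  0.59] t 1.8167
twist total [-0.01 -0.96 -0.  ] | shift total after turn [-8.164  5.05  -3.212] | shift before turn [-7.892  5.05  -3.833]
```

View pics/w1.png

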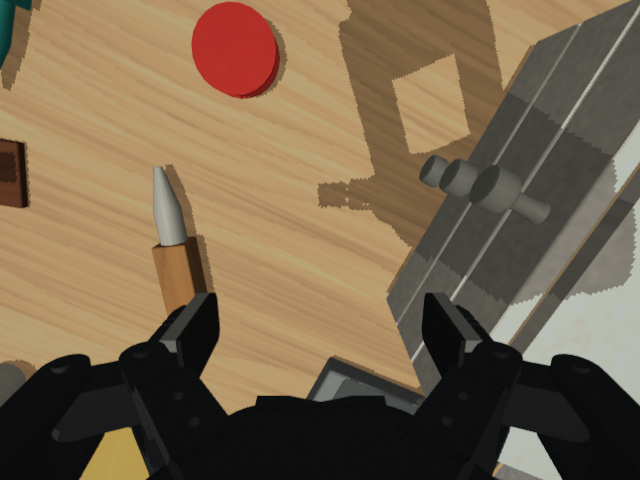

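Wrist view: the pin's tip is at (160,168), the shoulder at about (172,243), and the handle is partly behind the finger.

```bash
python3 -m inch '[{"linear":[0,0,0],"twist":[0,-0.96,0]},{"linear":[-0.9,0.5,-0.36],"twist":[0,0,0]},{"linear":[-0.9,0.5,-0.36],"twist":[0,0,0]},{"linear":[-0.9,0.5,-0.36],"twist":[0,0,0]},{"linear":[-0.9,0.5,-0.36],"twist":[0,0,0]},{"linear":[-0.9,0.5,-0.36],"twist":[0,0,0]},{"linear":[-0.9,0.5,-0.36],"twist":[0,0,0]},{"linear":[-0.9,0.5,-0.36],"twist":[0,0,0]},{"linear":[-0.9,0.5,-0.36],"twist":[0,0,0]},{"linear":[-0.9,0.5,-0.36],"twist":[0,0,0]}]'
python3 - <<'E'
from h import *
w=load('w1'); t=atz(w,160,167,.020); s=atz(w,172,243,.030); print(t,s)
plan([.5195,.348,.002],frame([-.503,.864,0],[0,0,-1]))
c=cap('wrist','w2')
E
```

```text
time_s: 2.7
tcp_pos: [0.5196, 0.3482, 0.1406]
eef_rot: [0.354, -0.354, -0.612, 0.612]
force: [-0.4, -0.6, 0.4]
finger_gap: 0.0856
[0.41631038 0.29447868 0.02      ] [0.48283035 0.33443167 0.03      ]
pos [0.5196 0.3482 0.1406] q [ 0.588  0.449  1.709 -0.     0.984 -1.504] gap 0.0856 F [-0.41 -0.57  0.44] t 2.7
twist total [-0.   -0.08 -0.  ] | shift total after turn [-0.007  6.93   0.011] | shift before turn [-0.007  6.93   0.008]
```

View pics/w2.png

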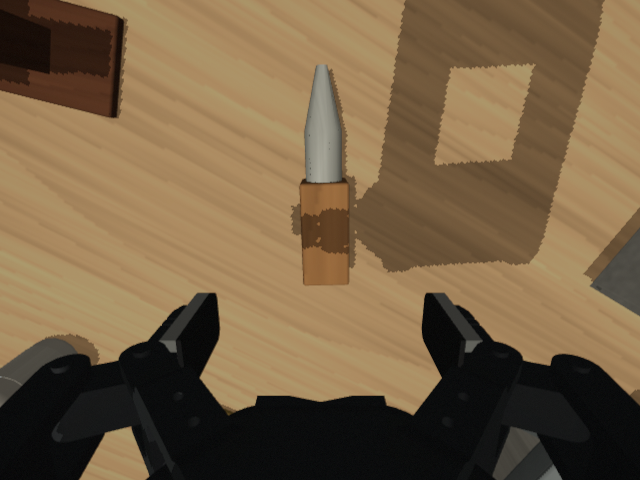

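The handle is upright in the view, x 301–349, shoulder row 182, end row 284, centred at about 326.

Run:
```python
from h import *
w=load('w2')
a=[atz(w,u,v,.036)[:2] for u,v in [(301,182),(348,182),(349,284),(304,284)]]
print(np.array(a)); s=(a[0]+a[1])/2;e=(a[2]+a[3])/2; print('shoulder',s,'end',e,'dir',(e-s)/np.linalg.norm(e-s),np.linalg.norm(e-s)); print('tip',atz(w,321.5,66,.018))
```

```text
[[0.49301325 0.31794407]
 [0.47628207 0.34705597]
 [0.54358117 0.38867557]
 [0.56103822 0.3583033 ]]
shoulder [0.48464766 0.33250002] end [0.5523097  0.37348944] dir [0.85529798 0.51813644] 0.0791093107638121
tip [0.41751607 0.29142695 0.018     ]
```

```bash
python3 -m inch '[{"linear":[0.15,0.9,0],"twist":[0,-0.08,0]},{"linear":[0,0.9,0],"twist":[0,0,0]},{"linear":[0,0.9,0],"twist":[0,0,0]},{"linear":[0,0.9,0],"twist":[0,0,0]},{"linear":[0,0.9,0],"twist":[0,0,0]},{"linear":[0,0.9,0],"twist":[0,0,0]},{"linear":[0,0.7,0],"twist":[0,0,0]},{"linear":[0,0.5,0],"twist":[0,0,0]},{"linear":[0,0.25,0],"twist":[0,0,0]},{"linear":[0,0,0],"twist":[0,0,0]}]'
python3 -m inch '[{"linear":[0,0,0],"twist":[0,0,0]},{"linear":[0,0,0],"twist":[0,0,0]},{"linear":[0,0,0],"twist":[0,0,0]},{"linear":[0,0,0],"twist":[0,0,0]},{"linear":[0,0,0],"twist":[0,0,0]},{"linear":[0,0,0],"twist":[0,0,0]}]' 1
```

```text
time_s: 3.58
tcp_pos: [0.517, 0.3513, 0.0033]
eef_rot: [0.352, -0.352, -0.613, 0.614]
force: [-0.6, -0.0, -0.0]
finger_gap: 0.0857
time_s: 4.08
tcp_pos: [0.5182, 0.352, 0.0053]
eef_rot: [-0.352, 0.352, 0.614, -0.613]
force: [-1.0, -0.4, 4.7]
finger_gap: 0.0348
```

```bash
python3 -m inch '[{"linear":[0,-0.3,0],"twist":[0,0,0]},{"linear":[0,-0.9,0],"twist":[0,0,0]},{"linear":[0,-0.9,0],"twist":[0,0,0]},{"linear":[0,-0.9,0],"twist":[0,0,0]},{"linear":[0,-0.9,0],"twist":[0,0,0]},{"linear":[0,-0.9,0],"twist":[0,0,0]},{"linear":[0,-0.9,0],"twist":[0,0,0]},{"linear":[0,-0.9,0],"twist":[0,0,0]},{"linear":[0,-0.9,0],"twist":[0,0,0]},{"linear":[0,-0.9,0],"twist":[0,0,0]}]'
python3 - <<'E'
from h import *
c=cap('wrist','w3'); s=robot.sense(); print(s['tcp_pos'],s['q'],s['finger_gap'])
a=load('top0')['img'][:,:,::-1]; b=load('side0')['img'][:,:,::-1]
A=cv2.resize(a[220:280,210:295],None,fx=7,fy=7,interpolation=cv2.INTER_CUBIC)
B=cv2.resize(b[170:245,275:340],None,fx=7,fy=7,interpolation=cv2.INTER_CUBIC)
o=np.zeros((525,595+455,3),np.uint8);o[:420,:595]=A;o[:,595:]=B
cv2.imwrite('pics/c3.png',cv2.resize(o,(800,400)));cv2.imwrite('pics/c4.png',A);cv2.imwrite('pics/c5.png',B)
E
```

```text
time_s: 4.92
tcp_pos: [0.5171, 0.3513, 0.1733]
eef_rot: [0.352, -0.352, -0.613, 0.614]
force: [0.3, -0.1, -2.3]
finger_gap: 0.0353
[0.51876984 0.35242274 0.17705868] [ 5.94333777e-01  4.07747314e-01  1.68153601e+00  3.86796967e-06
  1.04783180e+00 -1.50585921e+00] 0.03544629401298196
```

View pics/w3.png

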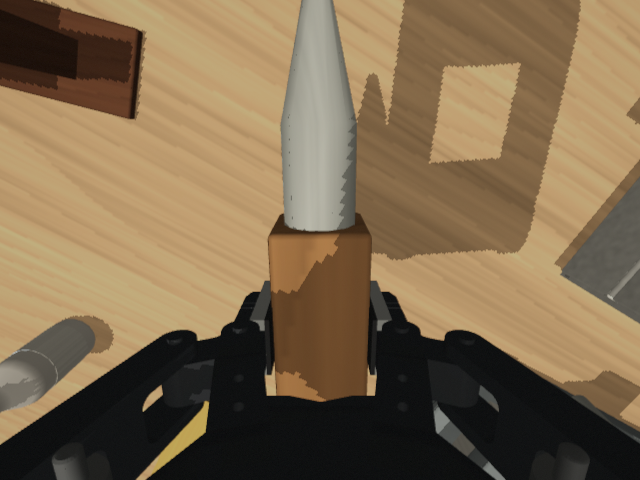

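View pics/c4.png

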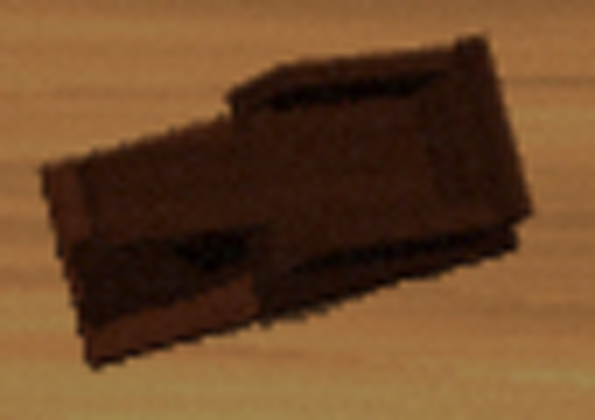

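View pics/c5.png

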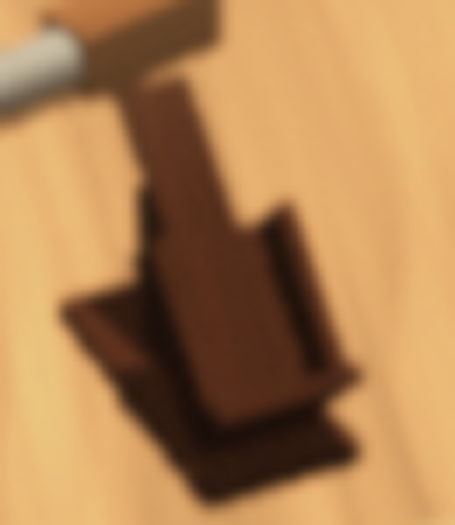

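In the side crop the floor's high-end corners are at about c5 (143,92) and (183,80), with base corners at (60,312), (210,505) and (358,455). In the top crop, base corners are at (90,365) and (520,245), and the floor's end edge at about (80,165)–(95,240). I'll fit the rest pose from these.

```bash
cat > fitrest.py <<'E'
from h import *
from scipy.optimize import least_squares
np.set_printoptions(precision=4,suppress=True)
T=load('top0');S=load('side0')
t=lambda X,Y:np.array([210+(X-3)/7,220+(Y-3)/7]); s=lambda X,Y:np.array([275+(X-3)/7,170+(Y-3)/7])
obs=[(T,t(90,365),'b',(.075,.035)),(T,t(520,245),'b',(-.075,.035)),
(S,s(60,312),'b',(.075,.035)),(S,s(210,505),'b',(-.075,.035)),(S,s(358,455),'b',(-.075,-.035)),
(S,s(143,92),'f',.015),(S,s(183,80),'f',-.015),(T,t(80,165),'f',-.015),(T,t(97,240),'f',.015)]
def pt(p,k,a):
    x,y,yaw,sx,sz=p
    l=np.array([a[0],a[1],0]) if k=='b' else np.array([sx+.0516,a,sz-.0262+.0524*1]) 
    c_,s_=np.cos(yaw),np.sin(yaw)
    return np.array([x+c_*l[0]-s_*l[1],y+s_*l[0]+c_*l[1],l[2]])
f=lambda p:np.concatenate([proj(c,pt(p,k,a))-o for c,o,k,a in obs])
r=least_squares(f,[.514,.087,1.85,.02,.1],loss='soft_l1')
print(r.x,np.degrees(r.x[2])); print(f(r.x).reshape(-1,2).round(2))
E
python3 fitrest.py
```

```text
[ 0.5139  0.0887  1.8538 -0.0099  0.0968] 106.21614528461522
[[-0.58  0.11]
 [-1.16 -0.02]
 [-0.2   1.17]
 [-0.2   1.38]
 [ 1.32  1.41]
 [-3.34  0.53]
 [ 0.75 -0.38]
 [-0.54 -1.8 ]
 [ 0.52  0.7 ]]
```

```bash
cat > wik.py <<'E'
from h import *
np.set_printoptions(precision=3,suppress=True)
def wik(q1,s23,Rt):
    # Rt cols tool x,y,z ; E cols ex=-x, ey=z, ez=y
    E=np.c_[-Rt[:,0],Rt[:,2],Rt[:,1]]
    W=(R.from_euler('ZY',[q1,s23]).inv()*R.from_matrix(E))
    a=W.as_euler('ZYZ'); out=[]
    for s in (a,np.array([a[0]+np.pi,-a[1],a[2]+np.pi])):
        if s[1]<0: continue
        q4=(s[0]+1.3)%(2*np.pi)-1.3; q6=(s[2]+np.pi)%(2*np.pi)-np.pi
        out.append((round(q4,2),round(s[1],2),round(q6,2)))
    return out
if __name__=='__main__':
    s=robot.sense(); Rc=R.from_quat(s['eef_rot'],scalar_first=True).as_matrix(); q=s['q']
    print('check',wik(q[0],q[1]+q[2],Rc),q)
    h=np.array([np.cos(1.854),np.sin(1.854),0]); z=np.array([0,0,1]); x=np.cross(z,h)
    for n,a in (('place',h-z),('vert',-z),('along',-h-z),('along40',-h*.84-z*1.19)):
        for sg in (1,-1):
            for s23 in (1.8,2.1,2.4):
                print(n,sg,s23,[wik(q1,s23,frame(sg*x,a)) for q1 in (.05,.2,.35)])
E
python3 wik.py
```

```text
check [(np.float64(0.0), np.float64(1.05), np.float64(-1.51))] [ 0.594  0.408  1.682  0.     1.048 -1.506]
place 1 1.8 [[(np.float64(0.76), np.float64(1.57), np.float64(2.82))], [(np.float64(0.79), np.float64(1.47), np.float64(2.92))], [(np.float64(0.81), np.float64(1.36), np.float64(3.02))]]
place 1 2.1 [[(np.float64(0.78), np.float64(1.35), np.float64(2.61))], [(np.float64(0.83), np.float64(1.26), np.float64(2.7))], [(np.float64(0.88), np.float64(1.16), np.float64(2.79))]]
place 1 2.4 [[(np.float64(0.86), np.float64(1.15), np.float64(2.38))], [(np.float64(0.93), np.float64(1.07), np.float64(2.45))], [(np.float64(1.01), np.float64(0.98), np.float64(2.51))]]
place -1 1.8 [[(np.float64(0.76), np.float64(1.57), np.float64(-0.33))], [(np.float64(0.79), np.float64(1.47), np.float64(-0.22))], [(np.float64(0.81), np.float64(1.36), np.float64(-0.12))]]
place -1 2.1 [[(np.float64(0.78), np.float64(1.35), np.float64(-0.54))], [(np.float64(0.83), np.float64(1.26), np.float64(-0.44))], [(np.float64(0.88), np.float64(1.16), np.float64(-0.35))]]
place -1 2.4 [[(np.float64(0.86), np.float64(1.15),
[... 2858 characters left out ...]
)], [(np.float64(-0.84), np.float64(0.88), np.float64(-2.63))], [(np.float64(-0.78), np.float64(0.96), np.float64(-2.54))]]
along40 -1 1.8 [[(np.float64(-0.63), np.float64(1.25), np.float64(-0.06))], [(np.float64(-0.63), np.float64(1.34), np.float64(0.07))], [(np.float64(-0.62), np.float64(1.42), np.float64(0.19))]]
along40 -1 2.1 [[(np.float64(-0.72), np.float64(1.02), np.float64(0.15))], [(np.float64(-0.7), np.float64(1.1), np.float64(0.26))], [(np.float64(-0.67), np.float64(1.18), np.float64(0.37))]]
along40 -1 2.4 [[(np.float64(-0.89), np.float64(0.81), np.float64(0.43))], [(np.float64(-0.84), np.float64(0.88), np.float64(0.51))], [(np.float64(-0.78), np.float64(0.96), np.float64(0.6))]]
```

The current grip only reaches the rest pose by turning the long way round (q6 ≈ 2.7), about 62 rows. That takes no longer than regrasping. I'll look at the rest on the way.

```bash
python3 -m inch '[{"linear":[0,0,0],"twist":[0,1,0]},{"linear":[0,0,0],"twist":[0,1,0]},{"linear":[0,0,0],"twist":[0,1,0]},{"linear":[0,0,0],"twist":[0,1,0]},{"linear":[0,0,0],"twist":[0,1,0]},{"linear":[0,0,0],"twist":[0,1,0]},{"linear":[0,0,0],"twist":[0,1,0]},{"linear":[0,0,0],"twist":[0,1,0]},{"linear":[0,0,0],"twist":[0,1,0]},{"linear":[0,0,0],"twist":[0,1,0]}]'
python3 -m inch '[{"linear":[0,0,0],"twist":[0,1,0]},{"linear":[0,0,0],"twist":[0,1,0]},{"linear":[0,0,0],"twist":[0,1,0]},{"linear":[0,0,0],"twist":[0,1,0]},{"linear":[0,0,0],"twist":[0,1,0]},{"linear":[0,0,0],"twist":[0,1,0]},{"linear":[0,0,0],"twist":[0,1,0]},{"linear":[0,0,0],"twist":[0,1,0]},{"linear":[0,0,0],"twist":[0,1,0]},{"linear":[0,0,0],"twist":[0,1,0]}]'
python3 -m inch '[{"linear":[0,0,0],"twist":[0,1,0]},{"linear":[0,0,0],"twist":[0,1,0]},{"linear":[0,0,0],"twist":[0,1,0]},{"linear":[0,0,0],"twist":[0,1,0]},{"linear":[0,0,0],"twist":[0,1,0]},{"linear":[0,0,0],"twist":[0,1,0]},{"linear":[0,0,0],"twist":[0,1,0]},{"linear":[0,0,0],"twist":[0,1,0]},{"linear":[0,0,0],"twist":[0,1,0]},{"linear":[0,0,0],"twist":[0,1,0]}]'
python3 -m inch '[{"linear":[0,0,0],"twist":[0,1,0]},{"linear":[0,0,0],"twist":[0,1,0]},{"linear":[0,0,0],"twist":[0,1,0]},{"linear":[0,0,0],"twist":[0,1,0]},{"linear":[0,0,0],"twist":[0,1,0]},{"linear":[0,0,0],"twist":[0,1,0]},{"linear":[0,0,0],"twist":[0,1,0]},{"linear":[0,0,0],"twist":[0,1,0]},{"linear":[0,0,0],"twist":[0,1,0]},{"linear":[0,0,0],"twist":[0,1,0]}]'
python3 - <<'E'
from h import *
np.set_printoptions(precision=3,suppress=True)
s=robot.sense(); print(s['tcp_pos'],s['q'],R.from_quat(s['eef_rot'],scalar_first=True).as_matrix(),s['finger_gap'])
E
```

```text
time_s: 5.8
tcp_pos: [0.5171, 0.3512, 0.1716]
eef_rot: [0.564, -0.564, -0.427, 0.427]
force: [-0.8, 0.3, -2.4]
finger_gap: 0.0349
time_s: 6.63
tcp_pos: [0.517, 0.3512, 0.1716]
eef_rot: [-0.685, 0.686, 0.173, -0.174]
force: [-0.1, 0.3, -2.4]
finger_gap: 0.0353
time_s: 7.47
tcp_pos: [0.517, 0.3512, 0.1716]
eef_rot: [-0.699, 0.699, -0.107, 0.107]
force: [0.3, 0.1, -2.0]
finger_gap: 0.0349
time_s: 8.3
tcp_pos: [0.517, 0.3512, 0.1716]
eef_rot: [-0.602, 0.602, -0.371, 0.371]
force: [0.4, -0.9, -2.2]
finger_gap: 0.0351
[0.517 0.351 0.172] [0.594 0.413 1.686 0.    1.043 1.698] [[ 0.45  -0.001  0.893]
 [-0.893 -0.001  0.45 ]
 [ 0.    -1.    -0.001]] 0.035076944994563306
```

```bash
python3 -m inch '[{"linear":[0.8,-0.6,-0.5],"twist":[0,0,0]},{"linear":[0.8,-0.6,-0.5],"twist":[0,0,0]},{"linear":[0.8,-0.6,-0.5],"twist":[0,0,0]},{"linear":[0.8,-0.6,-0.5],"twist":[0,0,0]},{"linear":[0.8,-0.6,-0.5],"twist":[0,0,0]},{"linear":[0.8,-0.6,-0.5],"twist":[0,0,0]},{"linear":[0.8,0,-0.5],"twist":[0,0,0]}]'
python3 -m inch '[{"linear":[0,0,0],"twist":[0,1,0]},{"linear":[0,0,0],"twist":[0,1,0]},{"linear":[0,0,0],"twist":[0,1,0]},{"linear":[0,0,0],"twist":[0,1,0]},{"linear":[0,0,0],"twist":[0,1,0]},{"linear":[0,0,0],"twist":[0,1,0]},{"linear":[0,0,0],"twist":[0,1,0]},{"linear":[0,0,0],"twist":[0,1,0]},{"linear":[0,0,0],"twist":[0,1,0]},{"linear":[0,0,0],"twist":[0,1,0]}]'
python3 - <<'E'
from h import *
np.set_printoptions(precision=3,suppress=True)
cap('wrist','w4')
s=robot.sense(); print(s['tcp_pos'],s['q'],R.from_quat(s['eef_rot'],scalar_first=True).as_matrix(),s['finger_gap'])
E
```

```text
time_s: 8.88
tcp_pos: [0.5065, 0.2195, 0.2461]
eef_rot: [0.604, -0.602, 0.369, -0.37]
force: [1.1, -0.6, -2.7]
finger_gap: 0.035
time_s: 9.72
tcp_pos: [0.5054, 0.2198, 0.2437]
eef_rot: [0.41, -0.411, 0.576, -0.576]
force: [0.7, -0.1, -2.5]
finger_gap: 0.0348
[0.505 0.22  0.244] [0.407 0.227 1.778 0.    1.137 2.317] [[-0.332 -0.001  0.943]
 [-0.943 -0.    -0.332]
 [ 0.001 -1.    -0.001]] 0.03529155867043819
```

View pics/w4.png

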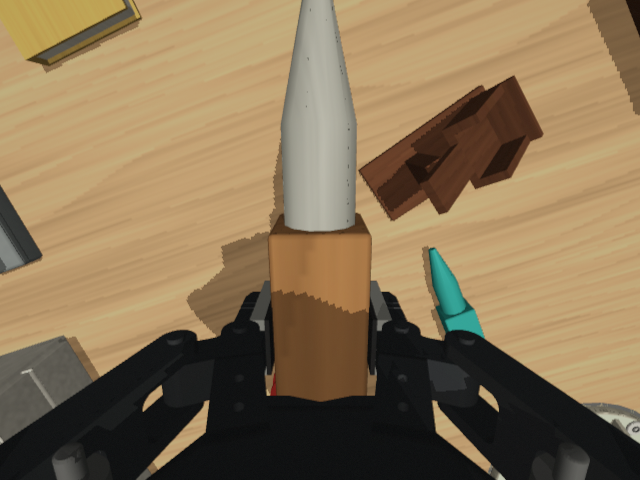

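Run:
```python
from h import *
a=load('w4')['img'][:,:,::-1]
cv2.imwrite('pics/c6.png',cv2.resize(a[70:225,355:550],None,fx=4,fy=4,interpolation=cv2.INTER_CUBIC))
```

```text
(no output)
```

View pics/c6.png

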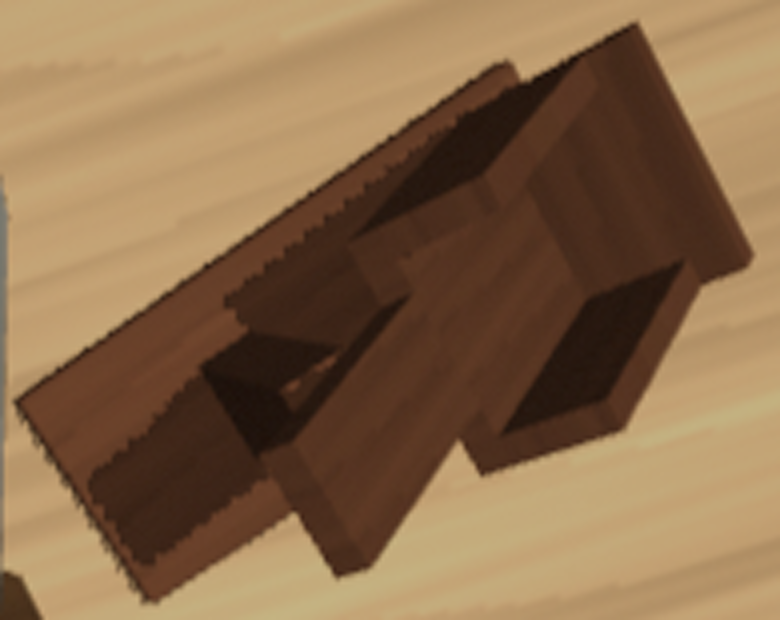

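```bash
cat > fitrest2.py <<'E'
from h import *
from scipy.optimize import least_squares
np.set_printoptions(precision=4,suppress=True)
T=load('top0');S=load('side0');W=load('w4')
t=lambda X,Y:np.array([210+(X-3)/7,220+(Y-3)/7]); s=lambda X,Y:np.array([275+(X-3)/7,170+(Y-3)/7])
w=lambda X,Y:np.array([355+(X-1.5)/4,70+(Y-1.5)/4])
obs=[(T,t(90,365),'b',(.075,.035)),(T,t(520,245),'b',(-.075,.035)),
(S,s(60,312),'t',(.075,.035)),(S,s(210,505),'b',(-.075,.035)),(S,s(358,455),'b',(-.075,-.035)),
(S,s(143,92),'f',.015),(S,s(183,80),'f',-.015),(T,t(80,165),'f',-.015),(T,t(97,240),'f',.015),
(W,w(18,403),'b',(.075,-.035)),(W,w(150,602),'b',(.075,.035)),(W,w(506,64),'t',(-.075,-.035)),
(W,w(298,444),'f',-.015),(W,w(372,568),'f',.015)]
def pt(p,k,a):
    x,y,yaw,sx,sz,tb,ox,oy,ox2,oy2=p
    l=np.array([a[0],a[1],tb if k=='t' else 0]) if k in'bt' else np.array([sx+.0516,a,sz+.0262])
    c_,s_=np.cos(yaw),np.sin(yaw)
    return np.array([x+c_*l[0]-s_*l[1],y+s_*l[0]+c_*l[1],l[2]])
def f(p):
    r=[]
    for c,o,k,a in obs:
        q=pt(p,k,a)
        if c is S:q=q+[p[6],p[7],0]
        if c is T:q=q+[p[8],p[9],0]
        r.append((proj(c,q)-o)*(1 if c is W else 1))
    return np.concatenate(r+[np.array(p[6:])/.002,[(p[5]-.01)/.004]])
r=least_squares(f,[.514,.087,1.85,.02,.1,.01,0,0,0,0],loss='soft_l1')
if __name__=='__main__':
    print(r.x,np.degrees(r.x[2])); print(f(r.x)[:28].reshape(-1,2).round(2))
    x,y,yaw,sx,sz=r.x[:5]; print('seat (wrist frame)',x+np.cos(yaw)*sx,y+np.sin(yaw)*sx,sz)
E
python3 fitrest2.py
```

```text
[ 0.5122  0.0878  1.8529 -0.0112  0.0972  0.0041  0.0011  0.0017  0.0009
  0.0003] 106.16141020942804
[[-0.36  0.42]
 [-0.91  0.34]
 [-0.49 -0.12]
 [-0.47  1.23]
 [ 1.05  1.28]
 [-3.38  0.5 ]
 [ 0.72 -0.4 ]
 [ 0.29 -1.64]
 [ 1.33  0.87]
 [-0.55 -0.37]
 [-0.06  0.22]
 [ 0.17 -0.84]
 [-0.58 -0.08]
 [ 0.38  0.57]]
seat (wrist frame) 0.5153554135406972 0.07705810987750597 0.0971585233298569
```

```bash
python3 - <<'E'
from h import *
np.set_printoptions(precision=4,suppress=True)
c=load('w4'); s=robot.sense(); Rt=R.from_quat(s['eef_rot'],scalar_first=True).as_matrix(); p=s['tcp_pos']
for u,v in [(270,232),(370,231),(283,214),(360,214)]:
    for ty in (-.0307,):
        o,d=ray(c,u,v); o_=Rt.T@(o-p); d_=Rt.T@d; print((u,v),o_+d_*(ty-o_[1])/d_[1])
E
python3 - <<'E'
import cv2
a=cv2.imread('pics/w4.png'); cv2.imwrite('pics/c7.png',cv2.resize(a[190:410,220:420],None,fx=3,fy=3))
E
```

```text
(270, 232) [-0.0184 -0.0307  0.0397]
(370, 231) [ 0.0153 -0.0307  0.0402]
(283, 214) [-0.0139 -0.0307  0.0459]
(360, 214) [ 0.0117 -0.0307  0.046 ]
```

View pics/c7.png

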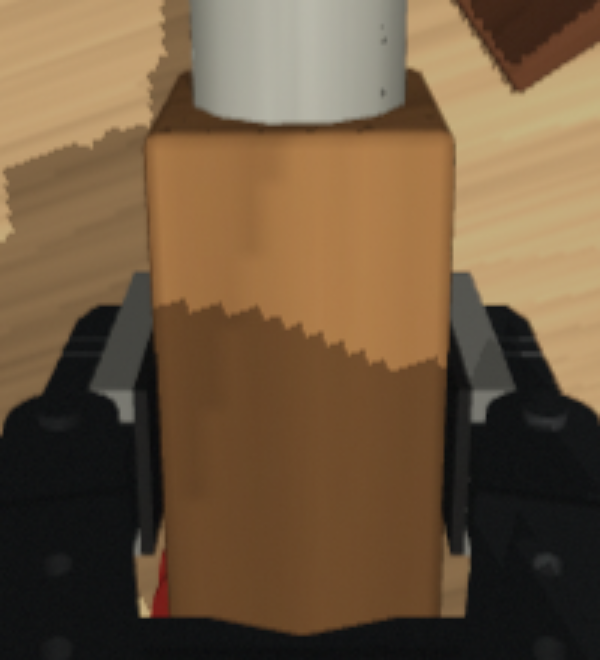

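```bash
cat > place.py <<'E'
from h import *
from wik import wik
yaw=1.8529; h=np.array([np.cos(yaw),np.sin(yaw),0]); z=np.array([0,0,1.])
seat=np.array([.5154,.0771,.0972]); up=(h+z)/2**.5; n=(z-h)/2**.5
Rp=frame(np.cross(z,h),h-z)
def tgt(a,b): return seat+a*up+b*n-Rp@np.array([0,-.0127,.040])
if __name__=='__main__':
    import sys
    a,b=float(sys.argv[1]),float(sys.argv[2]); print(tgt(a,b)); plan(tgt(a,b),Rp); q=robot.sense()['q']; print(wik(.25,q[1]+q[2],Rp))
E
python3 place.py 0.004 0.06
```

```text
[0.516 0.075 0.162]
pos [0.505 0.22  0.244] q [0.407 0.227 1.778 0.    1.137 2.317] gap 0.0353 F [ 0.98  0.17 -1.75] t 9.7667
twist total [-9.05 11.24  4.67] | shift total after turn [ 1.509 -2.13   7.921] | shift before turn [6.656 4.097 2.909]
[(np.float64(0.83), np.float64(1.29), np.float64(2.8))]
```

```bash
python3 -m inch '[{"linear":[0,0,0],"twist":[-0.566,0.703,0.292]},{"linear":[0,0,0],"twist":[-0.566,0.703,0.292]},{"linear":[0,0,0],"twist":[-0.566,0.703,0.292]},{"linear":[0,0,0],"twist":[-0.566,0.703,0.292]},{"linear":[0,0,0],"twist":[-0.566,0.703,0.292]},{"linear":[0,0,0],"twist":[-0.566,0.703,0.292]},{"linear":[0,0,0],"twist":[-0.566,0.703,0.292]},{"linear":[0,0,0],"twist":[-0.566,0.703,0.292]}]'
python3 -m inch '[{"linear":[0,0,0],"twist":[-0.566,0.703,0.292]},{"linear":[0,0,0],"twist":[-0.566,0.703,0.292]},{"linear":[0,0,0],"twist":[-0.566,0.703,0.292]},{"linear":[0,0,0],"twist":[-0.566,0.703,0.292]},{"linear":[0,0,0],"twist":[-0.566,0.703,0.292]},{"linear":[0,0,0],"twist":[-0.566,0.703,0.292]},{"linear":[0,0,0],"twist":[-0.566,0.703,0.292]},{"linear":[0,0,0],"twist":[-0.566,0.703,0.292]}]'
python3 place.py 0.004 0.06
```

```text
time_s: 10.43
tcp_pos: [0.5059, 0.2199, 0.2439]
eef_rot: [0.244, -0.285, 0.781, -0.499]
force: [-0.1, 0.6, -2.8]
finger_gap: 0.0352
time_s: 11.1
tcp_pos: [0.5061, 0.2197, 0.2438]
eef_rot: [0.055, -0.133, 0.915, -0.378]
force: [-0.1, 0.3, -3.1]
finger_gap: 0.035
[0.516 0.075 0.162]
pos [0.506 0.22  0.244] q [-0.025  0.376  1.82   0.766  1.333  2.487] gap 0.035 F [-0.08  0.31 -3.07] t 11.1
twist total [0.03 0.07 0.06] | shift total after turn [ 1.537 -2.115  7.917] | shift before turn [ 1.589 -2.125  7.904]
[(np.float64(0.88), np.float64(1.16), np.float64(2.65))]
```

```bash
python3 -m inch '[{"linear":[0.19,-0.53,0.5],"twist":[0,0.01,0.01]},{"linear":[0.19,-0.53,0.9],"twist":[0,0.01,0.01]},{"linear":[0.19,-0.53,0.95],"twist":[0,0.01,0.01]},{"linear":[0.19,-0.53,0.95],"twist":[0,0.01,0.01]},{"linear":[0.19,0,0.95],"twist":[0,0.01,0.01]},{"linear":[0.19,0,0.95],"twist":[0,0.01,0.01]},{"linear":[0.19,0,0.95],"twist":[0,0,0]},{"linear":[0.19,0,0.95],"twist":[0,0,0]},{"linear":[0,0,0.8],"twist":[0,0,0]},{"linear":[0,0,0],"twist":[0,0,0]}]'
python3 place.py 0.004 0.005
python3 - <<'E'
from h import *
cap('wrist','w5');cap('side','s5');cap('top','t5')
a=cv2.imread('pics/s5.png')[120:270,220:420]; b=cv2.imread('pics/t5.png')[180:330,150:350]
cv2.imwrite('pics/c8.png',cv2.resize(np.hstack([a,b]),None,fx=2,fy=2,interpolation=cv2.INTER_CUBIC))
E
```

```text
time_s: 11.93
tcp_pos: [0.5169, 0.0739, 0.16]
eef_rot: [0.054, -0.131, 0.915, -0.379]
force: [-0.3, -0.6, -1.0]
finger_gap: 0.0351
[0.505 0.112 0.123]
pos [0.517 0.074 0.16 ] q [-0.268  0.529  1.799  0.665  1.353  2.258] gap 0.0351 F [-0.28 -0.61 -1.02] t 11.9333
twist total [0.   0.   0.02] | shift total after turn [ 0.025  2.729 -0.105] | shift before turn [ 0.021  2.729 -0.104]
[(np.float64(0.93), np.float64(1.08), np.float64(2.54))]
```

View pics/w5.png

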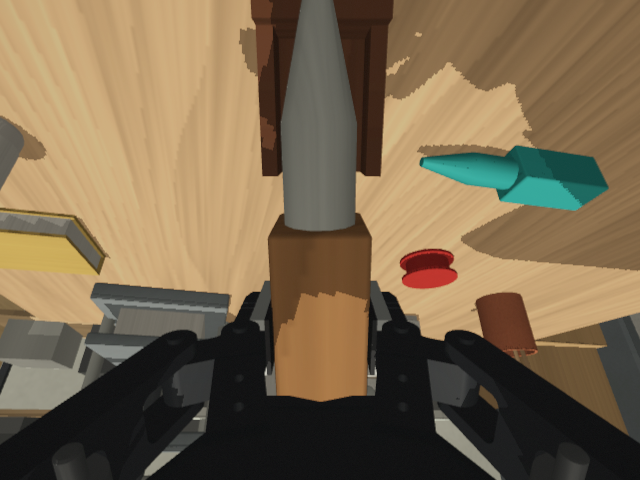

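View pics/c8.png

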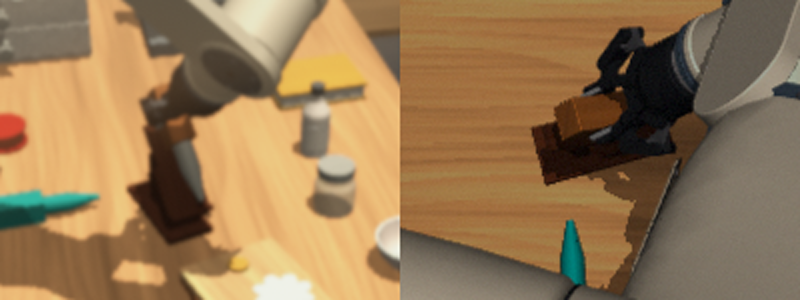

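Wrist view: the shank is centred (x≈320) between the channel walls (265 and 385) and parallel to them. Lowering.

```bash
python3 -m inch '[{"linear":[0.02,0.5,-0.1],"twist":[0,0,0]},{"linear":[0,0.5,0],"twist":[0,0,0]},{"linear":[0,0.5,0],"twist":[0,0,0]},{"linear":[0,0.5,0],"twist":[0,0,0]},{"linear":[0,0.4,0],"twist":[0,0,0]},{"linear":[0,0.2,0],"twist":[0,0,0]},{"linear":[0,0.1,0],"twist":[0,0,0]},{"linear":[0,0,0],"twist":[0,0,0]}]'
python3 place.py 0.004 0.0
python3 -c "
from h import *
cap('wrist','w6')"
```

```text
time_s: 12.75
tcp_pos: [0.5052, 0.1139, 0.1254]
eef_rot: [0.054, -0.131, 0.915, -0.378]
force: [-0.8, 0.0, -2.5]
finger_gap: 0.0355
[0.504 0.116 0.119]
pos [0.505 0.114 0.125] q [-0.207  0.558  1.857  0.715  1.26   2.233] gap 0.0355 F [-0.81  0.02 -2.54] t 12.75
twist total [0.01 0.02 0.02] | shift total after turn [0.024 0.281 0.146] | shift before turn [0.024 0.281 0.146]
[(np.float64(0.97), np.float64(1.03), np.float64(2.46))]
```

View pics/w6.png

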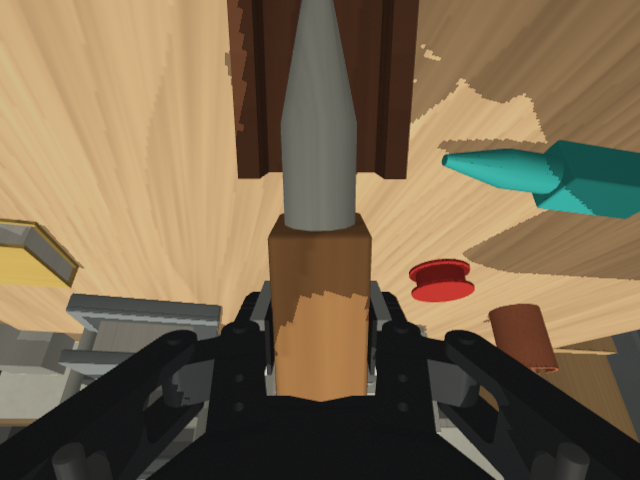

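```bash
python3 -m inch '[{"linear":[0,0.1,0],"twist":[0,0,0]},{"linear":[0,0.1,0],"twist":[0,0,0]},{"linear":[0,0.05,0],"twist":[0,0,0]},{"linear":[0,0,0],"twist":[0,0,0]}]'
python3 -m inch '[{"linear":[0,0.1,0],"twist":[0,0,0]},{"linear":[0,0,0],"twist":[0,0,0]}]'
python3 -m inch '[{"linear":[0,0.1,0],"twist":[0,0,0]},{"linear":[0,0,0],"twist":[0,0,0]}]'
python3 place.py 0.0 0.0
```

```text
time_s: 13.13
tcp_pos: [0.5048, 0.1165, 0.1224]
eef_rot: [0.055, -0.13, 0.915, -0.379]
force: [-0.1, -4.0, 0.5]
finger_gap: 0.0351
time_s: 13.3
tcp_pos: [0.5049, 0.1166, 0.1224]
eef_rot: [0.055, -0.131, 0.915, -0.379]
force: [-2.9, -18.8, 17.1]
finger_gap: 0.035
time_s: 13.47
tcp_pos: [0.5049, 0.1167, 0.1223]
eef_rot: [0.056, -0.131, 0.914, -0.379]
force: [-6.5, -33.4, 34.2]
finger_gap: 0.0355
[0.505 0.113 0.117]
pos [0.505 0.117 0.122] q [-0.202  0.56   1.862  0.72   1.249  2.228] gap 0.0355 F [ -6.47 -33.35  34.17] t 13.4667
twist total [-0.01  0.06 -0.01] | shift total after turn [0.048 0.075 0.337] | shift before turn [0.05  0.075 0.336]
[(np.float64(0.97), np.float64(1.03), np.float64(2.45))]
```

Contact on the floor, with force square to the slope. Easing off and releasing.

```bash
python3 -m inch '[{"linear":[0,-0.2,0],"twist":[0,0,0]},{"linear":[0,0,0],"twist":[0,0,0]}]'
python3 -m inch '[{"linear":[0,0,0],"twist":[0,0,0]},{"linear":[0,0,0],"twist":[0,0,0]},{"linear":[0,0,0],"twist":[0,0,0]},{"linear":[0,0,0],"twist":[0,0,0]},{"linear":[0,0,0],"twist":[0,0,0]},{"linear":[0,0,0],"twist":[0,0,0]},{"linear":[0,0,0],"twist":[0,0,0]},{"linear":[0,0,0],"twist":[0,0,0]}]' -1
python3 -m inch '[{"linear":[0,-0.8,0],"twist":[0,0,0]},{"linear":[0,-0.9,0],"twist":[0,0,0]},{"linear":[0,-0.9,0],"twist":[0,0,0]},{"linear":[0,-0.9,0],"twist":[0,0,0]},{"linear":[0,-0.9,0],"twist":[0,0,0]},{"linear":[0,-0.9,0],"twist":[0,0,0]}]' 
python3 place.py 0.0 0.0
python3 -c "
from h import *
cap('wrist','w7');cap('side','s7')"
```

```text
time_s: 13.63
tcp_pos: [0.5054, 0.1161, 0.1229]
eef_rot: [0.055, -0.13, 0.915, -0.379]
force: [0.4, 0.4, -1.9]
finger_gap: 0.0351
time_s: 14.3
tcp_pos: [0.5044, 0.117, 0.1221]
eef_rot: [0.054, -0.131, 0.915, -0.378]
force: [-1.0, -0.3, 0.2]
finger_gap: 0.0854
time_s: 14.8
tcp_pos: [0.5255, 0.0443, 0.1977]
eef_rot: [0.054, -0.131, 0.915, -0.378]
force: [0.3, -0.4, -1.0]
finger_gap: 0.0854
[0.505 0.113 0.117]
pos [0.525 0.044 0.198] q [-0.31   0.499  1.743  0.633  1.441  2.284] gap 0.0854 F [ 0.31 -0.4  -1.05] t 14.8
twist total [0.01 0.02 0.01] | shift total after turn [0.029 5.4   0.339] | shift before turn [0.024 5.4   0.343]
[(np.float64(0.89), np.float64(1.14), np.float64(2.61))]
```

View pics/w7.png

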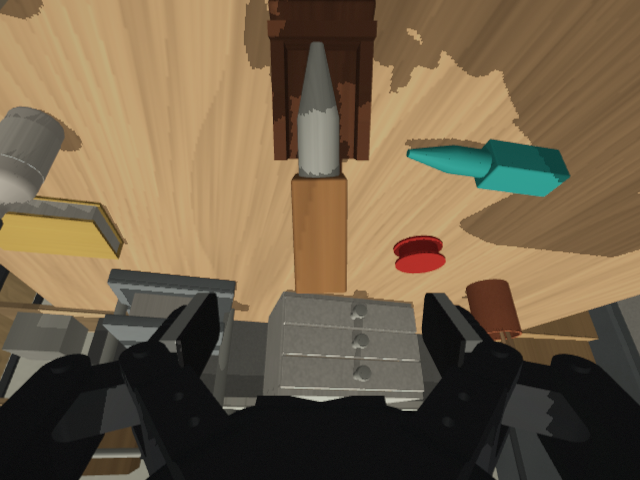

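The pin lies in the channel, tip (317,43) at the stop, shoulder (320,178), handle end (320,292). Measuring it, and planning the second grasp along the pin's axis.

Run:
```python
from place import *
np.set_printoptions(precision=4,suppress=True)
c=load('w7')
def onplane(u,v,b):
    o,d=ray(c,u,v); k=((seat+b*n-o)@n)/(d@n); q=o+d*k-seat; return q@up,q@np.cross(n,up)
# floor contact measured: TCP stalled at
for b0 in (0,.004): print(b0,[onplane(u,v,b0+.018) for u,v in ((293,180),(347,179),(296,291),(345,291))],onplane(317.5,43,b0))
s=np.array([.5049,.1166,.1224])-seat+Rp@np.array([0,-.0127,.040]); print('stall pin centre along up,n,lat',s@up,s@n,s@np.cross(n,up))
```

```text
0 [(np.float64(0.0034208381003977494), np.float64(-0.018547012411377038)), (np.float64(0.0026997596876985218), np.float64(0.01559241604061699)), (np.float64(0.08009464228987315), np.float64(-0.01794712389189039)), (np.float64(0.08001149014028379), np.float64(0.016091946260583793))] (np.float64(-0.07838776223909823), np.float64(-0.00322184978343849))
0.004 [(np.float64(0.002929793899694098), np.float64(-0.018235884786517515)), (np.float64(0.0022218808861386814), np.float64(0.015280228372441994)), (np.float64(0.07820369314367125), np.float64(-0.017646948989594347)), (np.float64(0.07812205918020385), np.float64(0.01577063820464729))] (np.float64(-0.0774612718321651), np.float64(-0.003192905949453268))
stall pin centre along up,n,lat 0.006712604095961447 0.0016255776758405478 -0.0009109274175934342
```

```bash
python3 -m inch '[{"linear":[0,-0.5,0],"twist":[0,-1,0]},{"linear":[0,-0.5,0],"twist":[0,-1,0]},{"linear":[0,-0.5,0],"twist":[0,-1,0]},{"linear":[0,-0.5,0],"twist":[0,-1,0]},{"linear":[0,0,0],"twist":[0,-1,0]},{"linear":[0,0,0],"twist":[0,-1,0]},{"linear":[0,0,0],"twist":[0,-1,0]},{"linear":[0,0,0],"twist":[0,-1,0]},{"linear":[0,0,0],"twist":[0,-1,0]},{"linear":[0,0,0],"twist":[0,-1,0]}]'
python3 -m inch '[{"linear":[0,0,0],"twist":[0,-1,0]},{"linear":[0,0,0],"twist":[0,-1,0]},{"linear":[0,0,0],"twist":[0,-1,0]},{"linear":[0,0,0],"twist":[0,-1,0]},{"linear":[0,0,0],"twist":[0,-1,0]},{"linear":[0,0,0],"twist":[0,-1,0]},{"linear":[0,0,0],"twist":[0,-1,0]},{"linear":[0,0,0],"twist":[0,-1,0]},{"linear":[0,0,0],"twist":[0,-1,0]},{"linear":[0,0,0],"twist":[0,-1,0]}]'
python3 -m inch '[{"linear":[0,0,0],"twist":[0,-1,0]},{"linear":[0,0,0],"twist":[0,-1,0]},{"linear":[0,0,0],"twist":[0,-1,0]},{"linear":[0,0,0],"twist":[0,-1,0]},{"linear":[0,0,0],"twist":[0,-1,0]},{"linear":[0,0,0],"twist":[0,-1,0]},{"linear":[0,0,0],"twist":[0,-1,0]},{"linear":[0,0,0],"twist":[0,-1,0]},{"linear":[0,0,0],"twist":[0,-1,0]},{"linear":[0,0,0],"twist":[0,-1,0]}]'
python3 -m inch '[{"linear":[0,0,0],"twist":[0,-1,0]},{"linear":[0,0,0],"twist":[0,-1,0]},{"linear":[0,0,0],"twist":[0,-1,0]},{"linear":[0,0,0],"twist":[0,-1,0]},{"linear":[0,0,0],"twist":[0,-1,0]},{"linear":[0,0,0],"twist":[0,-1,0]},{"linear":[0,0,0],"twist":[0,-1,0]},{"linear":[0,0,0],"twist":[0,-1,0]},{"linear":[0,0,0],"twist":[0,-1,0]},{"linear":[0,0,0],"twist":[0,-0.27,0]}]'
cat > grab.py <<'E'
from place import *
import sys
C=seat+.0025*up+.0015*n
Rg=frame(-np.cross(z,h),-up)
if __name__=='__main__':
    t=C+float(sys.argv[1])*up; print(t); plan(t,Rg)
E
python3 grab.py .13
```

```text
time_s: 15.73
tcp_pos: [0.5328, 0.0186, 0.2244]
eef_rot: [0.408, -0.268, 0.821, -0.297]
force: [-0.5, -0.1, 0.5]
finger_gap: 0.0854
time_s: 16.57
tcp_pos: [0.5328, 0.0186, 0.2244]
eef_rot: [0.695, -0.363, 0.597, -0.169]
force: [-0.1, -0.7, 0.6]
finger_gap: 0.0854
time_s: 17.4
tcp_pos: [0.5328, 0.0186, 0.2243]
eef_rot: [0.873, -0.4, 0.28, -0.014]
force: [-0.1, 0.3, -0.3]
finger_gap: 0.0853
time_s: 18.23
tcp_pos: [0.5328, 0.0185, 0.2244]
eef_rot: [0.915, -0.378, -0.056, 0.132]
force: [-0.1, -0.3, -0.6]
finger_gap: 0.0851
[0.49  0.166 0.192]
pos [0.533 0.018 0.224] q [-0.345  0.486  1.692  0.611  1.511 -0.846] gap 0.0851 F [-0.09 -0.28 -0.58] t 18.2333
twist total [-19.66   0.07   0.03] | shift total after turn [-0.021 -4.287  6.583] | shift before turn [0.013 6.59  4.276]
```

```bash
python3 -m inch '[{"linear":[0,0,0.85],"twist":[0,0,0]},{"linear":[0,0,0.85],"twist":[0,0,0]},{"linear":[0,0,0.85],"twist":[0,0,0]},{"linear":[0,0,0.85],"twist":[0,0,0]},{"linear":[0,0,0.85],"twist":[0,0,0]},{"linear":[0,0,0],"twist":[-1,0,0]},{"linear":[0,0,0],"twist":[-1,0,0]},{"linear":[0,0,0],"twist":[-1,0,0]},{"linear":[0,0,0],"twist":[-1,0,0]},{"linear":[0,0,0],"twist":[-1,0,0]}]'
python3 -m inch '[{"linear":[0,0,0],"twist":[-1,0,0]},{"linear":[0,0,0],"twist":[-1,0,0]},{"linear":[0,0,0],"twist":[-1,0,0]},{"linear":[0,0,0],"twist":[-1,0,0]},{"linear":[0,0,0],"twist":[-1,0,0]},{"linear":[0,0,0],"twist":[-1,0,0]},{"linear":[0,0,0],"twist":[-1,0,0]},{"linear":[0,0,0],"twist":[-1,0,0]},{"linear":[0,0,0],"twist":[-1,0,0]},{"linear":[0,0,0],"twist":[-1,0,0]}]'
python3 grab.py .13
```

```text
time_s: 19.07
tcp_pos: [0.5165, 0.0762, 0.2872]
eef_rot: [0.82, -0.554, -0.08, 0.116]
force: [0.1, -0.0, -0.3]
finger_gap: 0.0853
time_s: 19.9
tcp_pos: [0.5163, 0.0765, 0.2872]
eef_rot: [-0.54, 0.829, 0.12, -0.075]
force: [-0.5, -0.2, -0.6]
finger_gap: 0.0852
[0.49  0.166 0.192]
pos [0.516 0.076 0.287] q [ 0.411  0.162  1.826 -0.44   1.236  0.293] gap 0.0852 F [-0.49 -0.17 -0.64] t 19.9
twist total [-4.61 -0.02  0.06] | shift total after turn [-0.036  0.063  6.674] | shift before turn [-0.053  2.463  6.203]
```

```bash
python3 -m inch '[{"linear":[0,0,0],"twist":[-1,0,0]},{"linear":[0,0,0],"twist":[-1,0,0]},{"linear":[0,0,0],"twist":[-1,0,0]},{"linear":[0,0,0],"twist":[-1,0,0]},{"linear":[0,0,0],"twist":[-0.6,0,0.06]},{"linear":[0,0,0.9],"twist":[0,0,0]},{"linear":[0,0,0.9],"twist":[0,0,0]},{"linear":[0,0,0.9],"twist":[0,0,0]},{"linear":[0,0,0.9],"twist":[0,0,0]},{"linear":[0,0,0.9],"twist":[0,0,0]}]'
python3 grab.py .13
python3 -c "
from h import *
cap('wrist','w8');cap('side','s8')"
```

```text
time_s: 20.73
tcp_pos: [0.498, 0.1381, 0.2224]
eef_rot: [-0.381, 0.914, 0.129, -0.054]
force: [0.1, 0.5, 0.1]
finger_gap: 0.0852
[0.49  0.166 0.192]
pos [0.498 0.138 0.222] q [ 0.706  0.392  1.849 -0.715  1.355  0.752] gap 0.0852 F [0.09 0.46 0.12] t 20.7333
twist total [-0.06 -0.02 -0.02] | shift total after turn [-0.011  0.045  2.108] | shift before turn [-0.014  0.056  2.108]
```

View pics/w8.png

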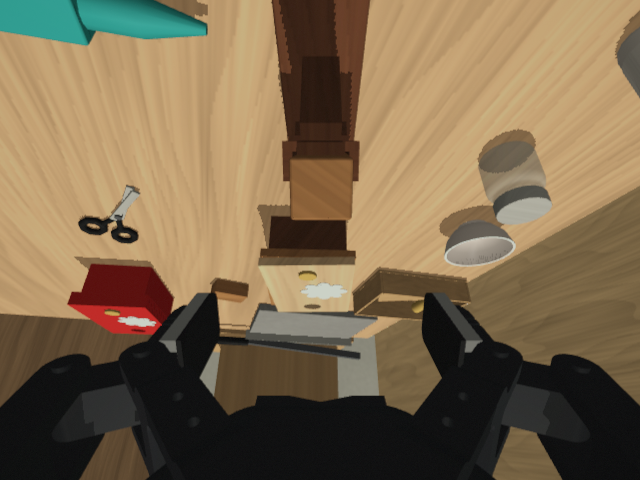

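View pics/s8.png

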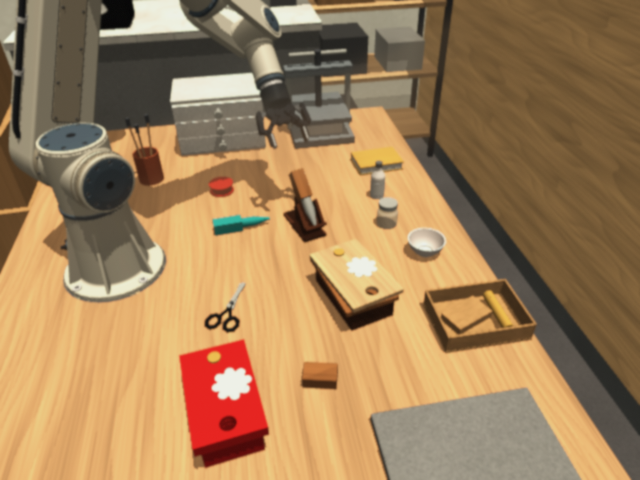

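Side view: the pin lies well in the rest, all bystanders in place. Wrist: the handle's end face is square at (291..352,158..219), centre (321.5,188). Checking its offset.

Run:
```python
from grab import *
np.set_printoptions(precision=4,suppress=True)
c=load('w8'); o,d=ray(c,321.5,188.5); k=((C+.08*up-o)@up)/(d@up); q=o+d*k-C; print('n',q@n,'x',q@Rg[:,0])
f=240/np.tan(np.radians(float(c['fov_y']))/2); print('depth from size',f*.036/61,k*np.linalg.norm(1), [proj(c,C+.08*up+a*.018*Rg[:,0]+b*.018*n) for a in(-1,1) for b in (-1,1)])
plan(C+.028*up,Rg)
```

```text
n -0.0011832071476648577 x 0.0017670182769349485
depth from size 0.20328078699055926 0.19449681713905584 [array([285.6264, 158.0686]), array([287.4379, 221.6167]), array([350.9258, 157.9617]), array([349.5164, 221.5224])]
pos [0.4974 0.1384 0.2212] q [ 0.707  0.394  1.85  -0.715  1.355  0.751] gap 0.0855 F [ 0.31 -0.73 -0.85] t 20.8333
twist total [-0.06  0.02 -0.03] | shift total after turn [0.01  5.116 2.052] | shift before turn [0.025 5.125 2.03 ]
```

```bash
python3 -m inch '[{"linear":[0.06,0,0.7],"twist":[-0.06,0,0]},{"linear":[0,0,0.7],"twist":[0,0,0]},{"linear":[0,0,0.67],"twist":[0,0,0]},{"linear":[0,0.7,0],"twist":[0,0,0]},{"linear":[0,0.9,0],"twist":[0,0,0]},{"linear":[0,0.9,0],"twist":[0,0,0]},{"linear":[0,0.9,0],"twist":[0,0,0]},{"linear":[0,0.9,0],"twist":[0,0,0]},{"linear":[0,0.6,0],"twist":[0,0,0]},{"linear":[0,0.2,0],"twist":[0,0,0]}]'
python3 -m inch '[{"linear":[0,0,0],"twist":[0,0,0]}]'
python3 -c "
from grab import *
plan(C+.028*up,Rg)
cap('wrist','w9')"
```

```text
time_s: 21.67
tcp_pos: [0.5108, 0.0946, 0.1193]
eef_rot: [-0.378, 0.915, 0.128, -0.055]
force: [0.6, 1.1, 0.3]
finger_gap: 0.0857
time_s: 21.75
tcp_pos: [0.5111, 0.0952, 0.1201]
eef_rot: [-0.378, 0.915, 0.128, -0.055]
force: [0.5, -1.2, 0.0]
finger_gap: 0.0851
pos [0.511 0.095 0.12 ] q [ 0.634  0.533  1.93  -0.806  1.166  0.871] gap 0.0851 F [ 0.51 -1.22  0.03] t 21.75
twist total [ 0.02  0.01 -0.06] | shift total after turn [-0.047 -0.059  0.078] | shift before turn [-0.048 -0.059  0.078]
```

View pics/w9.png

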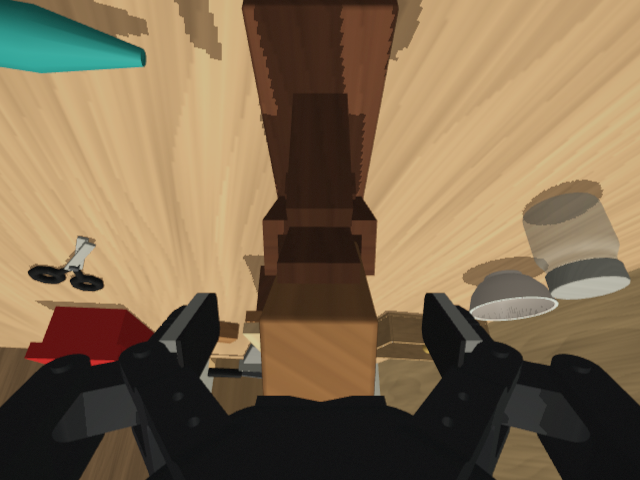

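Handle (262–377) sits midway between the fingers (217 and 422). Closing.

```bash
python3 -m inch '[{"linear":[0,0,0],"twist":[0,0,0]},{"linear":[0,0,0],"twist":[0,0,0]},{"linear":[0,0,0],"twist":[0,0,0]},{"linear":[0,0,0],"twist":[0,0,0]},{"linear":[0,0,0],"twist":[0,0,0]},{"linear":[0,0,0],"twist":[0,0,0]},{"linear":[0,0,0],"twist":[0,0,0]}]' 1
python3 -m inch '[{"linear":[0,0,-0.4],"twist":[0,0,0]},{"linear":[0,-0.3,-0.9],"twist":[0,0,0]},{"linear":[0,-0.3,-0.9],"twist":[0,0,0]},{"linear":[0,-0.3,-0.9],"twist":[0,0,0]},{"linear":[0,-0.5,-0.9],"twist":[0,0,0]},{"linear":[0,-0.5,-0.9],"twist":[0,0,0]},{"linear":[0,-0.5,-0.9],"twist":[0,0,0]},{"linear":[0,0,-0.9],"twist":[0,0,0]}]'
python3 -c "
from grab import *
plan(C+.028*up,Rg)
cap('wrist','w10');cap('side','s10')"
```

```text
time_s: 22.38
tcp_pos: [0.5117, 0.0963, 0.1212]
eef_rot: [-0.378, 0.915, 0.129, -0.054]
force: [-2.2, 5.5, 5.4]
finger_gap: 0.0351
time_s: 23.05
tcp_pos: [0.5288, 0.0379, 0.2508]
eef_rot: [-0.379, 0.915, 0.129, -0.054]
force: [0.4, -0.4, -1.8]
finger_gap: 0.0358
pos [0.529 0.038 0.251] q [ 0.528  0.311  1.899 -0.796  1.285  0.623] gap 0.0358 F [ 0.4  -0.43 -1.79] t 23.05
twist total [ 0.    0.01 -0.02] | shift total after turn [-0.097  2.442  6.819] | shift before turn [-0.088  2.44   6.82 ]
```

View pics/w10.png

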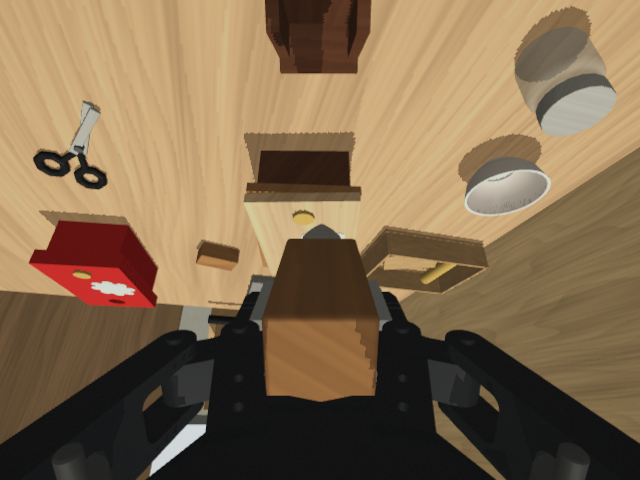

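View pics/s10.png

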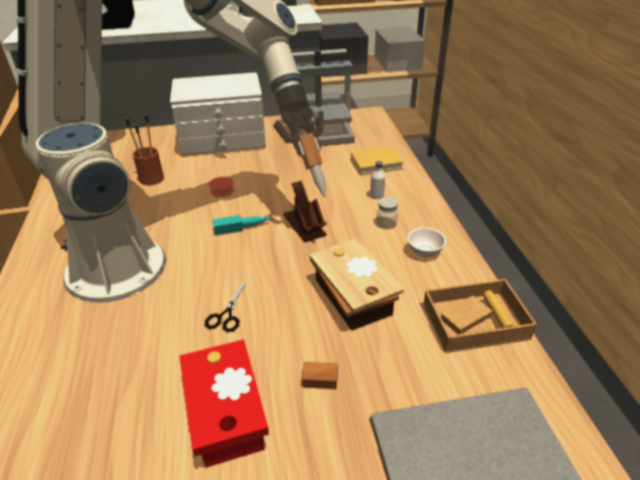

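Pin is held in line with the tool. Turning upright and raising, then looking at the block.

```bash
python3 -m inch '[{"linear":[0,0,0],"twist":[1,0,0]},{"linear":[0,0,0],"twist":[1,0,0]},{"linear":[0,0,0],"twist":[1,0,0]},{"linear":[0,0,0],"twist":[1,0,0]},{"linear":[0,0,0],"twist":[1,0,0]},{"linear":[0,0,0],"twist":[1,0,0]},{"linear":[0,0,0],"twist":[1,0,0]},{"linear":[0,0,0],"twist":[1,0,0]},{"linear":[0,0,0],"twist":[1,0,0]},{"linear":[0,0,0],"twist":[0.82,0,0]}]'
python3 - <<'E'
from grab import *
np.set_printoptions(precision=4,suppress=True)
p=np.array([.5117,.0963,.1212])-C; print('TCP at grip rel C: up,n,x',p@up,p@n,p@Rg[:,0])
Rv=frame(Rg[:,0],[0,0,-1]); print(Rv)
plan([.606+.10*.28,-.300-.10*.96,.25],Rv)
for nme,box in (('w10',(240,125,130,110)),('w8',(250,190,115,125))):
    a=load(nme)['img'][:,:,::-1]; x0,y0,w,hh=box
    cv2.imwrite('pics/c_%s.png'%nme,cv2.resize(a[y0:y0+hh,x0:x0+w],None,fx=6,fy=6,interpolation=cv2.INTER_CUBIC))
E
```

```text
time_s: 23.98
tcp_pos: [0.5282, 0.0376, 0.2487]
eef_rot: [0.701, -0.699, -0.097, 0.1]
force: [-0.0, -1.1, -2.5]
finger_gap: 0.035
TCP at grip rel C: up,n,x 0.028238678156386816 0.0017024473405674867 0.0017910880014560555
[[ 0.9605  0.     -0.2784]
 [ 0.2784  0.      0.9605]
 [ 0.     -1.      0.    ]]
pos [0.5282 0.0376 0.2487] q [ 0.067  0.189  1.815  0.003  1.142 -0.215] gap 0.035 F [-0.04 -1.06 -2.46] t 23.9833
twist total [-0.04 -0.03 -0.04] | shift total after turn [ -0.954  -0.065 -22.297] | shift before turn [ -0.906  -0.139 -22.299]
```

View pics/c_w10.png

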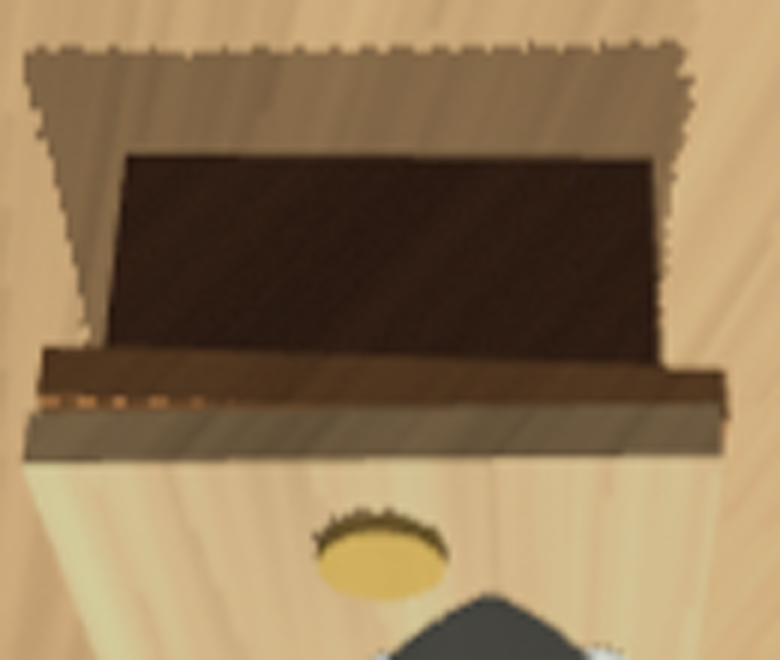

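Run:
```python
from h import *
np.set_printoptions(precision=4,suppress=True)
c=load('w10'); g=lambda X,Y,z:atz(c,240+(X-2.5)/6,125+(Y-2.5)/6,z)
A=g(126,155,0);B=g(652,160,0); d=(B-A)[:2]; print(A,B,np.linalg.norm(d)); 
M=(A+B)/2; u=d/np.linalg.norm(d); print('edge dir yaw',np.degrees(np.arctan2(u[1],u[0])))
nrm=np.array([u[1],-u[0]]);  # candidate -y dir
if nrm[1]>0:nrm=-nrm
print('post',M[:2]+.020*nrm,'hole',M[:2]+.170*nrm,'-y',nrm)
print('post brass centre',g(382,566,.089)); 
for e in (((25,460),(722,455)),((42,348),(725,370))):
    z=.084 if e[0][1]==460 else .060
    p,q=g(*e[0],z),g(*e[1],z); v=q-p; print(p,q,np.linalg.norm(v),np.degrees(np.arctan2(v[1],v[0])))
```

```text
[ 0.506 -0.15   0.   ] [ 0.6118 -0.1208  0.    ] 0.1097721546223888
edge dir yaw 15.418748029272878
post [ 0.5642 -0.1547] hole [ 0.6041 -0.2993] -y [ 0.2659 -0.964 ]
post brass centre [ 0.5638 -0.1527  0.089 ]
[ 0.4936 -0.1428  0.084 ] [ 0.6164 -0.1054  0.084 ] 0.12842916082712233 16.933915506726482
[ 0.4939 -0.1403  0.06  ] [ 0.6205 -0.1106  0.06  ] 0.13001949787782918 13.195360108049204
```

```bash
python3 -m inch '[{"linear":[-0.04,-0.1,-0.6],"twist":[-0.04,-0.03,-0.04]},{"linear":[-0.04,-0.1,-1],"twist":[0,0,0]},{"linear":[-0.04,-0.1,-1],"twist":[0,0,0]},{"linear":[-0.04,-0.1,-1],"twist":[0,0,0]},{"linear":[-0.04,-0.1,-1],"twist":[0,0,0]},{"linear":[-0.04,-0.1,-1],"twist":[0,0,0]},{"linear":[-0.04,0,-1],"twist":[0,0,0]},{"linear":[-0.04,0,-1],"twist":[0,0,0]},{"linear":[-0.04,0,-1],"twist":[0,0,0]},{"linear":[-0.04,0,-1],"twist":[0,0,0]}]'
python3 -m inch '[{"linear":[-0.04,0,-1],"twist":[0,0,0]},{"linear":[-0.04,0,-1],"twist":[0,0,0]},{"linear":[-0.04,0,-1],"twist":[0,0,0]},{"linear":[-0.04,0,-1],"twist":[0,0,0]},{"linear":[-0.04,0,-1],"twist":[0,0,0]},{"linear":[-0.04,0,-1],"twist":[0,0,0]},{"linear":[-0.04,0,-1],"twist":[0,0,0]},{"linear":[-0.04,0,-1],"twist":[0,0,0]},{"linear":[-0.04,0,-1],"twist":[0,0,0]},{"linear":[-0.04,0,-0.7],"twist":[0,0,0]}]'
python3 -m inch '[{"linear":[0,0,-0.5],"twist":[0,0,0]},{"linear":[0,0,-0.5],"twist":[0,0,0]},{"linear":[0,0,0],"twist":[0,0,0]},{"linear":[0,0,0],"twist":[0,0,0]}]'
python3 -c "
from grab import *
Rv=frame(Rg[:,0],[0,0,-1]);plan([.6036,-.3005,.25],Rv)
cap('wrist','w11')"
```

```text
time_s: 24.82
tcp_pos: [0.574, -0.1502, 0.2611]
eef_rot: [-0.698, 0.702, 0.099, -0.1]
force: [0.5, -0.1, -1.9]
finger_gap: 0.0356
time_s: 25.65
tcp_pos: [0.6207, -0.3391, 0.2616]
eef_rot: [-0.698, 0.702, 0.099, -0.1]
force: [0.3, -0.5, -2.9]
finger_gap: 0.0354
time_s: 25.98
tcp_pos: [0.6265, -0.3565, 0.2628]
eef_rot: [-0.699, 0.701, 0.1, -0.1]
force: [-0.1, 0.4, -2.4]
finger_gap: 0.0355
pos [ 0.626 -0.356  0.263] q [-0.518  0.478  1.374 -0.003  1.288 -0.8  ] gap 0.0355 F [-0.1   0.37 -2.41] t 25.9833
twist total [ 0.05  0.01 -0.  ] | shift total after turn [-0.318  0.641  3.009] | shift before turn [-0.316  0.629  3.012]
```

View pics/w11.png

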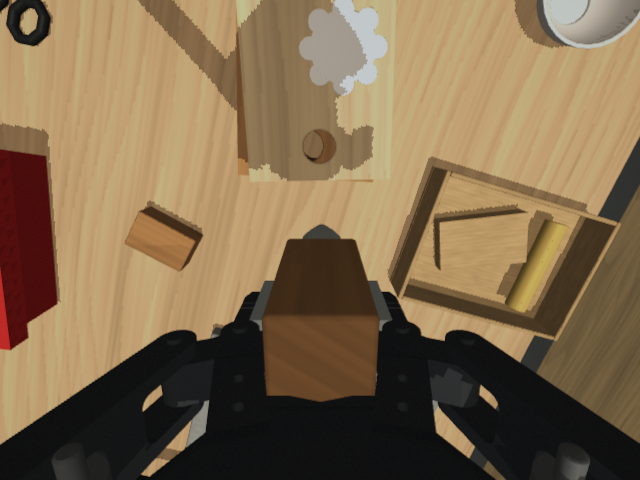

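Run:
```python
from h import *
a=load('w11')['img'][:,:,::-1]
b=cv2.resize(a[120:190,230:330+70],None,fx=4.5,fy=4.5,interpolation=cv2.INTER_CUBIC)
cv2.imwrite('pics/c9.png',np.clip(b.astype(float)*1.5,0,255))
b=cv2.resize(a[122:172,294:344],None,fx=11,fy=11,interpolation=cv2.INTER_CUBIC)
cv2.imwrite('pics/c10.png',np.clip(b.astype(float)*1.7,0,255))
```

```text
[ WARN:0@0.487] global loadsave.cpp:1063 imwrite_ Unsupported depth image for selected encoder is fallbacked to CV_8U.
```

View pics/c9.png

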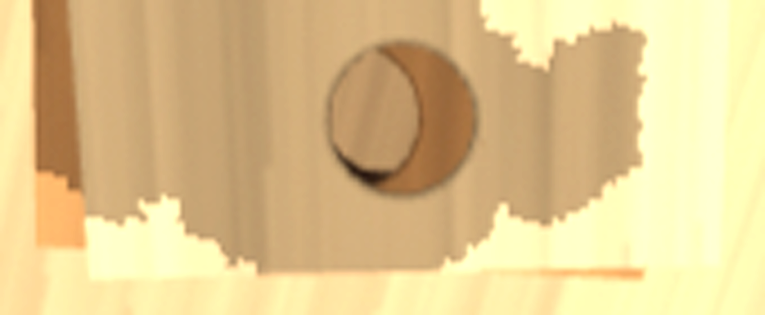

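View pics/c10.png

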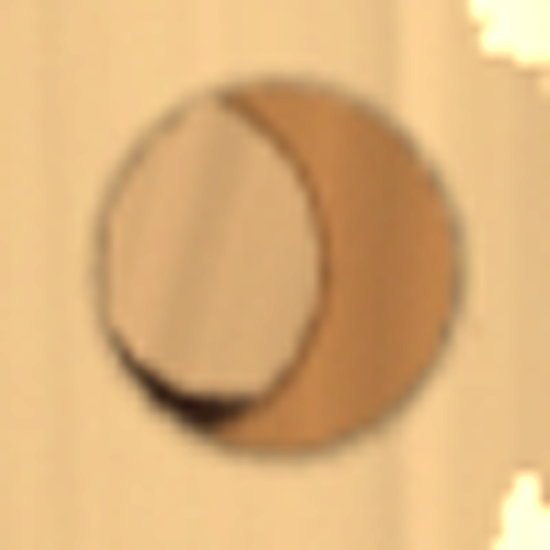

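Run:
```python
from grab import *
np.set_printoptions(precision=4,suppress=True)
c=load('w11'); g=lambda X,Y,zz:atz(c,294+(X-5)/11,122+(Y-5)/11,zz)
t=g(279,268,.084); print('top hole',t, g(97,268,.084),g(462,268,.084))
e=g(325,268,.072); print('low hole edge',e,'centre',e[:2]-.015*np.array([.96,.28]))
l=e[:2]-.015*np.array([.96,.28])
L=lambda X,Y,zz:atz(c,230+(X-1.75)/4.5,120+(Y-1.75)/4.5,zz)
print('upper left edge',L(75,30,.084),L(88,272,.084),'lower left',L(35,30,.072),L(37,244,.072))
xa=np.array([.9605,.2784]); print('along x: top',t[:2]@xa,'low',l@xa)
P=np.array([.5642,-.1547]); v=t[:2]-P; print('top dist from post',np.linalg.norm(v),np.degrees(np.arctan2(v[0],-v[1])))
```

```text
top hole [ 0.6087 -0.2966  0.084 ] [ 0.5944 -0.3008  0.084 ] [ 0.6231 -0.2924  0.084 ]
low hole edge [ 0.6125 -0.2959  0.072 ] centre [ 0.5981 -0.3001]
upper left edge [ 0.5421 -0.2984  0.084 ] [ 0.5551 -0.3441  0.084 ] lower left [ 0.5318 -0.3011  0.072 ] [ 0.5415 -0.3435  0.072 ]
along x: top 0.5020705222582381 low 0.4909435012083485
top dist from post 0.14869649977150054 17.406856358379013
```

Run:
```python
from h import *
np.set_printoptions(precision=4,suppress=True)
c=load('w11'); s=robot.sense(); Rt=R.from_quat(s['eef_rot'],scalar_first=True).as_matrix(); p=s['tcp_pos']
for u,v,ty in [(264,315,-.052),(378,315,-.052),(288,239,.028),(355,239,.028),(321,226,.064)]:
    o,d=ray(c,u,v); o_=Rt.T@(o-p); d_=Rt.T@d; print((u,v,ty),o_+d_*(ty-o_[1])/d_[1])
a=c['img'][:,:,::-1]; cv2.imwrite('pics/c11.png',np.clip(1.6*cv2.resize(a[215:405,240:400],None,fx=4,fy=3,interpolation=cv2.INTER_CUBIC).astype(float),0,255).astype(np.uint8))
```

```text
(264, 315, -0.052) [-0.0158 -0.052   0.0211]
(378, 315, -0.052) [ 0.0176 -0.052   0.0211]
(288, 239, 0.028) [-0.0159  0.028   0.0203]
(355, 239, 0.028) [0.0187 0.028  0.0203]
(321, 226, 0.064) [0.0012 0.064  0.0179]
```

View pics/c11.png

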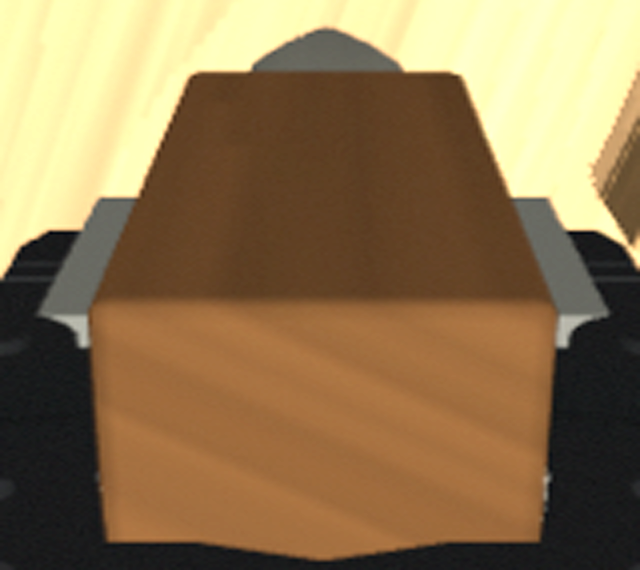

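```bash
cat > ins.py <<'E'
from grab import *
import sys
Rv=frame(Rg[:,0],[0,0,-1])
plan([float(sys.argv[1]),float(sys.argv[2]),float(sys.argv[3])],Rv)
s=robot.sense(); print('force tool',(R.from_quat(s['eef_rot'],scalar_first=True).inv().apply(s['force'])).round(1),'tau',s['ft_torque'].round(2))
E
python3 ins.py .6037 -.3017 .21
```

```text
pos [ 0.626 -0.356  0.263] q [-0.518  0.477  1.374 -0.003  1.288 -0.8  ] gap 0.0355 F [ 0.93  0.22 -2.98] t 26.0333
twist total [ 0.05  0.01 -0.  ] | shift total after turn [-0.334  2.647  2.931] | shift before turn [-0.331  2.637  2.941]
force tool [ 1.  3. -0.] tau [-0.    0.02  0.01]
```

```bash
python3 -m inch '[{"linear":[-0.08,0,0.7],"twist":[0.05,0.01,0]},{"linear":[-0.08,0,0.7],"twist":[0,0,0]},{"linear":[-0.08,0,0.7],"twist":[0,0,0]},{"linear":[-0.08,0,0.5],"twist":[0,0,0]},{"linear":[0,0,0.33],"twist":[0,0,0]},{"linear":[0,0.5,0],"twist":[0,0,0]},{"linear":[0,0.7,0],"twist":[0,0,0]},{"linear":[0,0.7,0],"twist":[0,0,0]},{"linear":[0,0.5,0],"twist":[0,0,0]},{"linear":[0,0,0],"twist":[0,0,0]}]'
python3 -m inch '[{"linear":[0,0,0],"twist":[0,0,0]},{"linear":[0,0,0],"twist":[0,0,0]}]'
python3 ins.py .6037 -.3017 .112
python3 -c "
from h import *
cap('top','t12');cap('side','s12');cap('wrist','w12')
a=cv2.imread('pics/s12.png')[195:335,270:430]; b=cv2.imread('pics/t12.png')[150:290,310:470]
cv2.imwrite('pics/c12.png',cv2.resize(np.hstack([a,b]),None,fx=2.5,fy=2.5,interpolation=cv2.INTER_CUBIC))"
```

```text
time_s: 26.87
tcp_pos: [0.6029, -0.3019, 0.212]
eef_rot: [0.701, -0.699, -0.098, 0.101]
force: [-1.2, -0.1, -2.2]
finger_gap: 0.0351
time_s: 27.03
tcp_pos: [0.6045, -0.3027, 0.2156]
eef_rot: [-0.7, 0.7, 0.1, -0.099]
force: [0.5, -0.1, -2.7]
finger_gap: 0.0354
pos [ 0.605 -0.303  0.216] q [-0.466  0.445  1.531 -0.     1.165 -0.748] gap 0.0354 F [ 0.49 -0.14 -2.71] t 27.0333
twist total [0.01 0.   0.01] | shift total after turn [-0.026  5.178  0.058] | shift before turn [-0.031  5.178  0.062]
force tool [ 0.4  2.7 -0.3] tau [-0.02 -0.01  0.01]
```

View pics/c12.png

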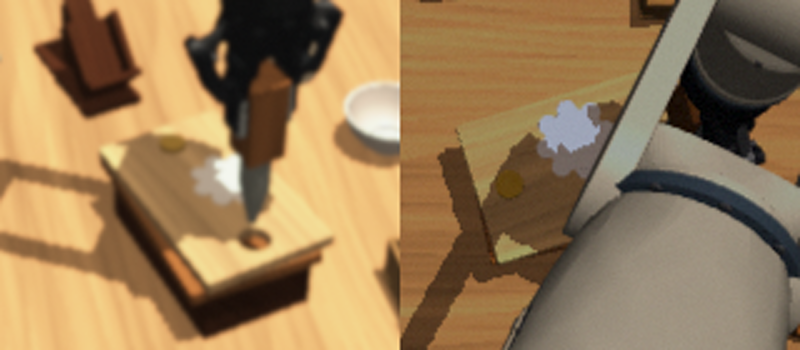

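Side view: the tip is just above the hole, slightly to its rear as perspective predicts. Descending in small steps with force checks.

```bash
python3 -m inch '[{"linear":[-0.02,0.4,0.03],"twist":[0,0,0]},{"linear":[0,0.4,0],"twist":[0,0,0]},{"linear":[0,0.4,0],"twist":[0,0,0]},{"linear":[0,0.4,0],"twist":[0,0,0]},{"linear":[0,0,0],"twist":[0,0,0]}]'
python3 ins.py .6037 -.3017 .112
python3 -m inch '[{"linear":[0,0.25,0],"twist":[0,0,0]},{"linear":[0,0.25,0],"twist":[0,0,0]},{"linear":[0,0,0],"twist":[0,0,0]}]'
python3 ins.py .6037 -.3017 .112
```

```text
time_s: 27.6
tcp_pos: [0.6024, -0.3012, 0.1805]
eef_rot: [0.701, -0.699, -0.099, 0.1]
force: [-0.2, -0.0, -2.8]
finger_gap: 0.0353
pos [ 0.602 -0.301  0.18 ] q [-0.466  0.476  1.565  0.     1.104 -0.748] gap 0.0353 F [-0.19 -0.05 -2.79] t 27.6
twist total [-0.03  0.   -0.03] | shift total after turn [ 0.057  3.424 -0.042] | shift before turn [ 0.065  3.423 -0.049]
force tool [-0.2  2.8  0. ] tau [-0.08  0.03 -0.  ]
time_s: 27.85
tcp_pos: [0.6032, -0.3016, 0.172]
eef_rot: [0.7, -0.7, -0.099, 0.1]
force: [-0.3, -0.3, -1.6]
finger_gap: 0.0357
pos [ 0.603 -0.302  0.172] q [-0.466  0.484  1.571  0.     1.087 -0.748] gap 0.0357 F [-0.28 -0.32 -1.56] t 27.85
twist total [-0.01  0.   -0.01] | shift total after turn [ 0.024  3.    -0.011] | shift before turn [ 0.026  3.    -0.013]
force tool [-0.4  1.6 -0.2] tau [-0.02  0.04 -0.  ]
```

```bash
for i in 1; do :; done
python3 -m inch '[{"linear":[0,0.2,0],"twist":[0,0,0]},{"linear":[0,0.2,0],"twist":[0,0,0]},{"linear":[0,0,0],"twist":[0,0,0]}]'
python3 ins.py .6037 -.3017 .112
python3 -m inch '[{"linear":[0,0.2,0],"twist":[0,0,0]},{"linear":[0,0.2,0],"twist":[0,0,0]},{"linear":[0,0,0],"twist":[0,0,0]}]'
python3 ins.py .6037 -.3017 .112
python3 -m inch '[{"linear":[0,0.2,0],"twist":[0,0,0]},{"linear":[0,0.2,0],"twist":[0,0,0]},{"linear":[0,0,0],"twist":[0,0,0]}]'
python3 ins.py .6037 -.3017 .112
```

```text
time_s: 28.1
tcp_pos: [0.6034, -0.3018, 0.1644]
eef_rot: [0.7, -0.7, -0.099, 0.099]
force: [0.5, 0.4, -2.8]
finger_gap: 0.0353
pos [ 0.603 -0.302  0.164] q [-0.466  0.492  1.577  0.     1.073 -0.748] gap 0.0353 F [ 0.47  0.39 -2.79] t 28.1
twist total [-0.  0.  0.] | shift total after turn [ 0.013  2.62  -0.001] | shift before turn [ 0.013  2.62  -0.001]
force tool [0.6 2.8 0.2] tau [-0.01 -0.18 -0.02]
time_s: 28.35
tcp_pos: [0.604, -0.3021, 0.157]
eef_rot: [-0.7, 0.7, 0.1, -0.099]
force: [2.5, -0.3, -1.8]
finger_gap: 0.0354
pos [ 0.604 -0.302  0.157] q [-0.466  0.5    1.582 -0.     1.058 -0.748] gap 0.0354 F [ 2.5  -0.31 -1.84] t 28.35
twist total [0.01 0.   0.01] | shift total after turn [-0.007  2.25   0.022] | shift before turn [-0.01   2.25   0.024]
force tool [ 2.3  1.8 -1. ] tau [-0.29 -0.34 -0.03]
time_s: 28.6
tcp_pos: [0.6037, -0.302, 0.1484]
eef_rot: [-0.7, 0.7, 0.1, -0.099]
force: [2.0, -1.6, -3.2]
finger_gap: 0.0356
pos [ 0.604 -0.302  0.148] q [-0.466  0.509  1.588 -0.     1.043 -0.748] gap 0.0356 F [ 2.   -1.62 -3.18] t 28.6
twist total [0.01 0.   0.01] | shift total after turn [0.004 1.821 0.015] | shift before turn [0.003 1.821 0.016]
force tool [ 1.5  3.2 -2.1] tau [-0.47 -0.59 -0.  ]
```

```bash
python3 -m inch '[{"linear":[0,0.15,-0.05],"twist":[0,0,0]},{"linear":[0,0.15,0],"twist":[0,0,0]},{"linear":[0,0,0],"twist":[0,0,0]}]'
python3 ins.py .6037 -.3017 .112
python3 -m inch '[{"linear":[0,0.15,0],"twist":[0,0,0]},{"linear":[0,0.15,0],"twist":[0,0,0]},{"linear":[0,0,0],"twist":[0,0,0]}]'
python3 ins.py .6037 -.3017 .112
```

```text
time_s: 28.85
tcp_pos: [0.6036, -0.3027, 0.1423]
eef_rot: [0.7, -0.7, -0.099, 0.1]
force: [1.8, -0.9, -1.9]
finger_gap: 0.035
pos [ 0.604 -0.303  0.142] q [-0.467  0.516  1.591  0.     1.034 -0.749] gap 0.035 F [ 1.77 -0.88 -1.93] t 28.85
twist total [-0.  0. -0.] | shift total after turn [0.02  1.515 0.044] | shift before turn [0.02  1.515 0.044]
force tool [ 1.5  1.9 -1.3] tau [-0.18 -0.25  0.02]
time_s: 29.1
tcp_pos: [0.6035, -0.3026, 0.1362]
eef_rot: [0.7, -0.7, -0.099, 0.1]
force: [0.4, -0.2, -2.8]
finger_gap: 0.0354
pos [ 0.604 -0.303  0.136] q [-0.467  0.523  1.595 -0.     1.024 -0.749] gap 0.0354 F [ 0.42 -0.21 -2.84] t 29.1
twist total [-0.  0. -0.] | shift total after turn [0.022 1.211 0.042] | shift before turn [0.022 1.211 0.042]
force tool [ 0.3  2.8 -0.3] tau [-0.18 -0.19 -0.  ]
```

```bash
python3 -m inch '[{"linear":[0,0.2,0],"twist":[0,0,0]},{"linear":[0,0.2,0],"twist":[0,0,0]},{"linear":[0,0,0],"twist":[0,0,0]}]'
python3 ins.py .6037 -.3017 .112
python3 -m inch '[{"linear":[0,0.2,0],"twist":[0,0,0]},{"linear":[0,0.2,0],"twist":[0,0,0]},{"linear":[0,0,0],"twist":[0,0,0]}]'
python3 ins.py .6037 -.3017 .112
```

```text
time_s: 29.35
tcp_pos: [0.6035, -0.3026, 0.128]
eef_rot: [0.7, -0.7, -0.099, 0.1]
force: [-0.4, -0.6, -5.0]
finger_gap: 0.0357
pos [ 0.604 -0.303  0.128] q [-0.467  0.532  1.601  0.     1.009 -0.749] gap 0.0357 F [-0.43 -0.57 -5.05] t 29.35
twist total [-0.01  0.   -0.  ] | shift total after turn [0.022 0.799 0.041] | shift before turn [0.022 0.799 0.041]
force tool [-0.6  5.  -0.4] tau [-0.21 -0.13  0.04]
time_s: 29.6
tcp_pos: [0.6036, -0.3026, 0.12]
eef_rot: [0.7, -0.7, -0.099, 0.1]
force: [0.1, -0.2, -6.0]
finger_gap: 0.0354
pos [ 0.604 -0.303  0.12 ] q [-0.467  0.541  1.606  0.     0.995 -0.749] gap 0.0354 F [ 0.07 -0.23 -5.96] t 29.6
twist total [-0.01  0.   -0.  ] | shift total after turn [0.019 0.402 0.04 ] | shift before turn [0.019 0.402 0.04 ]
force tool [ 0.   6.  -0.2] tau [-0.17 -0.06  0.04]
```

Smooth. Final 8 mm in small steps to shoulder contact.

```bash
python3 -m inch '[{"linear":[0,0.15,0],"twist":[0,0,0]},{"linear":[0,0.15,0],"twist":[0,0,0]},{"linear":[0,0,0],"twist":[0,0,0]}]'
python3 -m inch '[{"linear":[0,0.08,0],"twist":[0,0,0]},{"linear":[0,0,0],"twist":[0,0,0]}]'
python3 -m inch '[{"linear":[0,0.08,0],"twist":[0,0,0]},{"linear":[0,0,0],"twist":[0,0,0]}]'
python3 ins.py .6037 -.3017 .112
```

```text
time_s: 29.85
tcp_pos: [0.6036, -0.3027, 0.1144]
eef_rot: [0.7, -0.7, -0.099, 0.1]
force: [-0.3, -0.6, -3.4]
finger_gap: 0.0354
time_s: 30.02
tcp_pos: [0.6037, -0.3027, 0.1137]
eef_rot: [0.7, -0.7, -0.099, 0.099]
force: [-2.2, 1.1, 2.7]
finger_gap: 0.0357
time_s: 30.18
tcp_pos: [0.6038, -0.3027, 0.1136]
eef_rot: [-0.7, 0.7, 0.1, -0.099]
force: [-6.4, 3.2, 14.3]
finger_gap: 0.0352
pos [ 0.604 -0.303  0.114] q [-0.467  0.548  1.609  0.     0.983 -0.749] gap 0.0352 F [-6.44  3.22 14.34] t 30.1833
twist total [0. 0. 0.] | shift total after turn [0.008 0.078 0.05 ] | shift before turn [0.008 0.078 0.05 ]
force tool [ -5.3 -14.3   4.9] tau [ 0.43  1.46 -0.05]
```

```bash
python3 -m inch '[{"linear":[0,0.08,0],"twist":[0,0,0]},{"linear":[0,0,0],"twist":[0,0,0]}]'
python3 -m inch '[{"linear":[0,-0.15,0],"twist":[0,0,0]},{"linear":[0,0,0],"twist":[0,0,0]}]'
python3 -m inch '[{"linear":[0,0,0],"twist":[0,0,0]},{"linear":[0,0,0],"twist":[0,0,0]},{"linear":[0,0,0],"twist":[0,0,0]},{"linear":[0,0,0],"twist":[0,0,0]},{"linear":[0,0,0],"twist":[0,0,0]},{"linear":[0,0,0],"twist":[0,0,0]},{"linear":[0,0,0],"twist":[0,0,0]}]' -1
python3 -m inch '[{"linear":[0,-0.5,0],"twist":[0,0,0]},{"linear":[0,-0.9,0],"twist":[0,0,0]},{"linear":[0,-0.9,0],"twist":[0,0,0]},{"linear":[0,-0.9,0],"twist":[0,0,0]},{"linear":[0,-0.9,0],"twist":[0,0,0]},{"linear":[0,-0.9,0],"twist":[0,0,0]},{"linear":[0,-0.9,0],"twist":[0,0,0]}]'
python3 -m inch '[{"linear":[0,-0.5,-0.9],"twist":[0,0,0]},{"linear":[0,-0.5,-0.9],"twist":[0,0,0]},{"linear":[0,0,-0.9],"twist":[0,0,0]},{"linear":[0,0,-0.9],"twist":[0,0,0]},{"linear":[0,0,-0.9],"twist":[0,0,0]},{"linear":[0,0,0],"twist":[0,0,0]}]'
python3 -c "
from h import *
cap('top','t13');cap('side','s13');cap('wrist','w13')
a=cv2.imread('pics/s13.png')[195:335,270:430]; b=cv2.imread('pics/t13.png')[150:290,310:470]
cv2.imwrite('pics/c13.png',cv2.resize(np.hstack([a,b]),None,fx=2.5,fy=2.5,interpolation=cv2.INTER_CUBIC))"
```

```text
time_s: 30.35
tcp_pos: [0.6042, -0.3026, 0.1134]
eef_rot: [-0.7, 0.7, 0.1, -0.099]
force: [-8.5, 6.8, 23.9]
finger_gap: 0.0351
time_s: 30.52
tcp_pos: [0.6041, -0.3027, 0.1141]
eef_rot: [-0.7, 0.7, 0.1, -0.099]
force: [-1.3, 1.8, 0.8]
finger_gap: 0.0352
time_s: 31.1
tcp_pos: [0.6039, -0.3028, 0.1132]
eef_rot: [-0.7, 0.7, 0.1, -0.099]
force: [-0.2, 0.6, 0.9]
finger_gap: 0.0852
time_s: 31.68
tcp_pos: [0.6038, -0.3028, 0.2332]
eef_rot: [-0.7, 0.7, 0.1, -0.099]
force: [0.5, -0.3, -0.5]
finger_gap: 0.0855
time_s: 32.18
tcp_pos: [0.6293, -0.3921, 0.2521]
eef_rot: [-0.699, 0.701, 0.099, -0.099]
force: [-0.2, 1.2, -0.2]
finger_gap: 0.0854
```

View pics/c13.png

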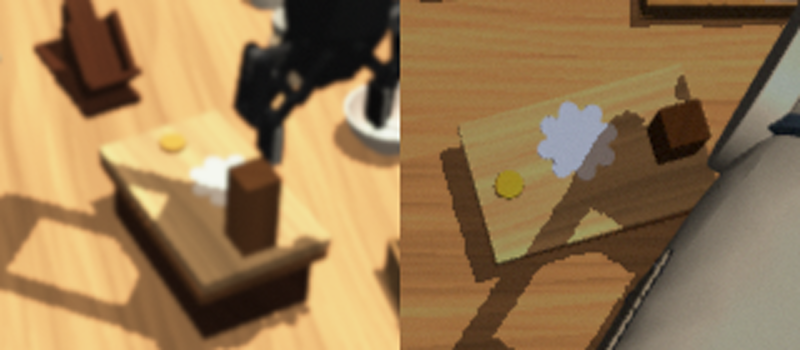

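View pics/w13.png

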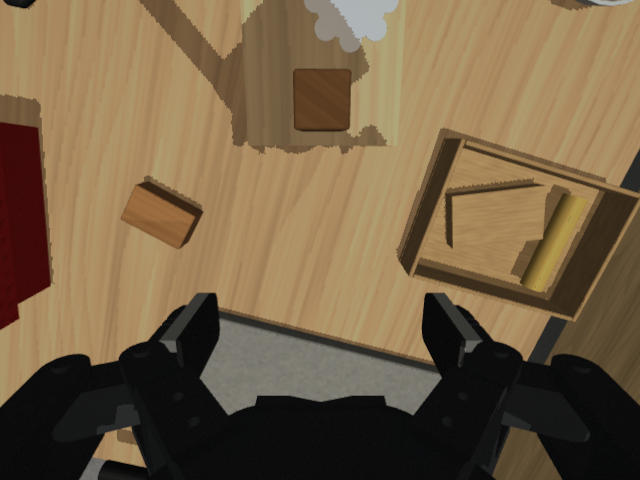

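Pin stands upright with the handle end square at (294–351, 69–131), and the covers' edges coincide. Numerical check before handing in.

Run:
```python
from h import *
np.set_printoptions(precision=4,suppress=True)
c=load('w13')
for zz in (.164,.168): print(zz,[atz(c,u,v,zz)[:2] for u,v in ((322,100),(294,100),(351.5,100))])
a=load('s13')['img'][:,:,::-1]; cv2.imwrite('pics/c14.png',cv2.resize(a[250:310,340:410],None,fx=8,fy=8,interpolation=cv2.INTER_CUBIC))
a=c['img'][:,:,::-1]; cv2.imwrite('pics/c15.png',np.clip(1.6*cv2.resize(a[50:165,220:420],None,fx=4,fy=4,interpolation=cv2.INTER_CUBIC).astype(float),0,255).astype(np.uint8))
S=load('s13'); hp=np.array([.604,-.300])
print([proj(S,[*hp,zz]).round(1) for zz in (.084,.164)])
s=robot.sense(); print(s['force'],s['time_s'])
```

```text
0.164 [array([ 0.6047, -0.2993]), array([ 0.5879, -0.3042]), array([ 0.6224, -0.2942])]
0.168 [array([ 0.6048, -0.2997]), array([ 0.5883, -0.3044]), array([ 0.6221, -0.2946])]
[array([369.8, 291.4]), array([371.5, 264. ])]
[-0.0484 -0.1677  0.4588] 32.3333
```

View pics/c14.png

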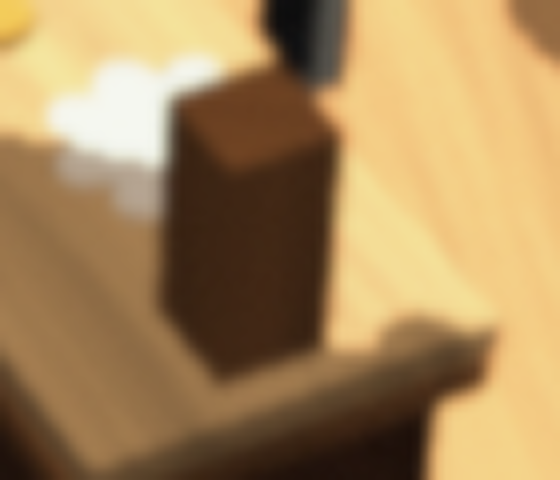

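View pics/c15.png

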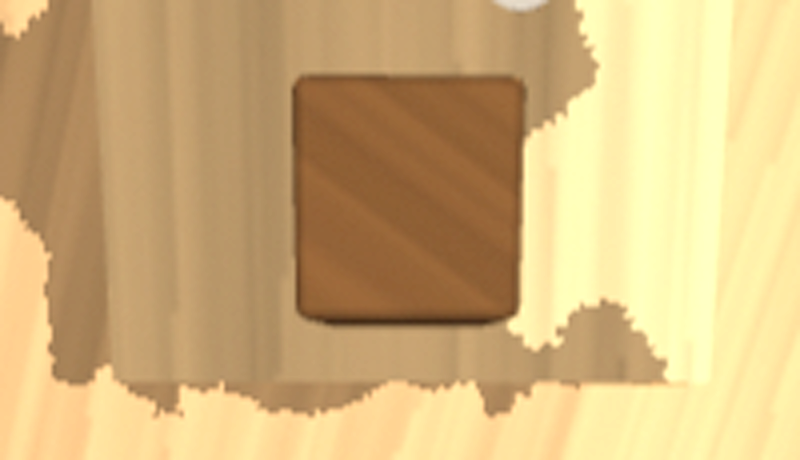

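Shoulder is flush on the cover, the pin is vertical, and no lower-cover edge shows. Handing in.

```bash
python3 -c "
from plant import robot
print(robot.sign_off())"
```

```text
the job is handed in; nothing more can be done
None
```

The pin is standing upright through both covers in the block, shoulder down on the upper cover, and the job is handed in at about 32 s of the 67 s allowed. No verdict came back, so the results below are my own checks.

- **Rest:** I laid the pin tip down in the sloping rest and let go. The picture showed it in the channel with its tip at the stop, about 3 mm from the fitted seat point.
- **Drive:** I took it again along its axis, turned it upright and pushed it down in small steps. Side forces stayed under about 3 N on the way down. It stopped on the shoulder and took a final push of about 24 N downwards.
- **Last pictures:** the pin is upright and its shoulder looks flush. The handle end is at about (0.605, -0.299), roughly 1 mm from where I estimated the block's hole. The covers lie edge on edge, and the gripper is clear at about zero force. I saw no bystander move in the pictures, but I did not measure their positions.

**Disagreements:** the top and wrist cameras differed by 2–4 mm on the pin and the screw post. I aimed with the wrist camera, which saw both the pin and the hole. The in-line fit of the holes was not measured directly, as the handle hides them. I took it from the seated depth and the matching edges.

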